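# Rack the sample vials by height

## Task

Stand the four sample vials in the red rack in order of height, one to a pocket: the tallest in the pocket next to the rack's white end, then each shorter one in turn, the shortest at the far end. Never tip a vial over, leave every vial standing upright on its pocket floor and let go of, and do not push the beaker or the amber jar out of place.

Things in the scene. Friction and masses are not known exactly. Their poses are not given: they have to be found in the camera images.
- vial_blue: The tallest sample vial: an upright round plastic vial 86 mm high, 30 mm in diameter all the way up, off-white body with a blue screw cap (the top 18 mm). Loose, 72 g or so. Origin: centre of its underside; z along the vial, up when it stands.
- vial_teal: The second tallest sample vial: an upright round plastic vial 74 mm high, 30 mm in diameter all the way up, off-white body with a teal screw cap (the top 18 mm). Loose, 64 g or so. Origin: centre of its underside; z along the vial, up when it stands.
- vial_yellow: The third tallest sample vial: an upright round plastic vial 62 mm high, 30 mm in diameter all the way up, off-white body with a yellow screw cap (the top 18 mm). Loose, 57 g or so. Origin: centre of its underside; z along the vial, up when it stands.
- vial_pink: The shortest sample vial: an upright round plastic vial 50 mm high, 30 mm in diameter all the way up, off-white body with a pink screw cap (the top 18 mm). Loose, 50 g or so. Origin: centre of its underside; z along the vial, up when it stands.
- pad_1: Dark 50 x 50 mm rubber pad with one white dot: the floor of the first pocket of the red rack, counted from its white end. Origin: centre of its top face, 20 mm above the bench; the pocket's walls rise 12 mm above it. x points along the row to the white end, z up. The fixed rack, 256 x 64 x 32 mm, lies at any angle.
- pad_2: Dark 50 x 50 mm rubber pad with two white dots: the floor of the second pocket of the red rack, counted from its white end. Origin: centre of its top face, 20 mm above the bench; the pocket's walls rise 12 mm above it. x points along the row to the white end, z up. Pockets are 64 mm centre to centre.
- pad_3: Dark 50 x 50 mm rubber pad with three white dots: the floor of the third pocket of the red rack, counted from its white end. Origin: centre of its top face, 20 mm above the bench; the pocket's walls rise 12 mm above it. x points along the row to the white end, z up. 
- pad_4: Dark 50 x 50 mm rubber pad with four white dots: the floor of the fourth pocket of the red rack, counted from its white end. Origin: centre of its top face, 20 mm above the bench; the pocket's walls rise 12 mm above it. x points along the row to the white end, z up. The white end, a block 22 mm long, is the other one, beyond pad_1.
- beaker: Bystander: small open glass beaker, 56 mm across, 50 mm high, standing among the vials. Origin: centre of its underside.
- jar: Bystander: low amber glass jar with a black lid, 54 mm across, 45 mm high, standing among the vials. Origin: centre of its underside. (A blue box of pipette tips, 120 x 85 x 41 mm, is fixed to the robot's right of them, around x 0.46, y -0.44.)
There are look-alikes about, which are no part of the job. Leave any black or purple look-alike of the vial_pink alone.

How it is judged:
By the outcome, as a careful person would: the job done as asked, in the order asked, and still so for the second after the job is handed in, with the robot touching nothing.
It also fails if it takes over 115 s, if anything falls off the work surface, if the arm or the gripper's body presses on something with over 40 N, if the wrist force passes 120 N, or if a joint passes its speed limit or range.

## Robot

A 6-joint arm with a two-finger parallel gripper is mounted at the origin on the work surface. World frame = base frame: x ahead of the robot, y to its left, z up, the work surface at z = 0. Lengths are in m, angles in rad, forces in N, time in s.
With the tool pointing down it reaches from about 0.25 to 0.725 m from the base axis. Payload 4 kg.
Tool frame: the origin (TCP) lies at the very end of the fingers, on their centre line; the grasp point (between the pads) lies 19 mm behind it; z points along the fingers, y is the direction in which the jaws open and shut (so a half turn about z gives the same grasp; the last joint's range is limited). The gripper opens to 85 mm and grips with 20 to 120 N. Pads are 22 mm wide; open, the fingers measure 114 mm over their backs; the gripper's body (76 mm by 85 mm) begins 54 mm behind the grasp point. The pads swing forward as they close: fully open they stand 13 mm farther back than shut.
Start: joints at [-1.124, 0.241, 0.005, 1.335, 0, 1.571], TCP at [0.216, -0.451, 0.231] pointing down, gripper open.
Joint ranges: [-2.72, 2.72], [-1.05, 1.87], [-1.09, 1.28], [-1.99, 2.15], [-1.42, 1.44], [-3.14, 3.14]. Speed limits (rad/s): [2.79, 2.79, 3.14, 3.14, 3.14, 3.14].

## Interface

Orientations are given as a unit quaternion [x, y, z, w].
In Python, from workcell import bot gives the robot as it stands.
- The arm moves only by the shell command python3 -m crank 'ROWS'. ROWS is JSON, a list that holds one entry, the list of rows, each a list of 5 numbers: the shift along the tool's x, y, z in mm, then the turn about the tool's z in degrees, then the closure in counts, from 0 (fully open) to 255 (shut). In form: [[[tx, ty, tz, turn, grip], ...]]. A call has 1 to 12 rows; each row shifts and turns the pose as measured when the row begins, along the tool's axes as they then stand; what a row does not reach is not made up. A row lasts 1/8 s, in which the tool goes at most 62.5 mm and 10.7 degrees, less where a joint would pass 70% of its speed; a pose out of reach is approached as far as the arm can. A call is refused whole if a number of a shift passes 62.5 or a number of a turn 10.7, either way. A call with a gripper value outside its range is refused whole. The fingers move at their own pace and stop on an object; the grip force is fixed at half the most. Time passes only in rows, so rows that do not move let the fingers close. It gives the time, the measured TCP pose, the force and the opening at its end, in the units of the state.
- bot.get_obs(): the state, without advancing time (a new reading comes with each control period).
- bot.camera(name): name is "scene" or "side" or "wrist"; returns a dict with "img" (480x640x3 uint8, blue, green, red), "depth" (480x640 float32, m along the optical axis (not along the pixel's ray), 0 where there is no reading), "fx", "fy", "cx", "cy" (pixels), "R" (3x3) and "t" (3): a world point X has camera coordinates R X + t; the wrist camera has in their place "T_tool_cam" (4x4, takes a point from camera to tool coordinates, whose origin is the TCP and whose axes are the flange's). Camera axes: x right, y down, z forward; pixel columns grow to the right and rows downward; lengths in m; the calibration is good to about 2 mm. The wrist camera is an equidistant fisheye: a pixel r from the principal point sees the ray r / f radians off the axis. A picture is of the moment at which its call begins: read the wrist's pose just before it.
- bot.job_done(): hands the job in, once; it reports no verdict.
The state is a dict: "clock": time; "joint_pos": joint angles; "joint_vel": joint speeds; "tau": joint torques, N m; "eef_pos": TCP position; "tool_rot": TCP orientation; "ft_force": force on the tool from outside, world axes, zero at the start; "ft_torque": the same for the moment, N m; "grip_width": finger opening in m.
Only numpy, scipy, OpenCV 4.12 (cv2) and the standard library are available. Lean on these libraries where they do the work, as an engineer would, in place of code of your own. Each camera call takes 0.05 s, during which the arm holds its last target.

## Working session

There is one attempt and no reset: what is moved stays moved. The work goes in short steps, Python scripts to look and compute and a shell command to move; the robot and the scene stay as the last step left them, time stands still between calls to the robot, and variables do not carry over. Pictures are saved under pics/ and viewed, and the job is handed in when it is done.

```bash
ls; mkdir -p pics; python3 - <<'E'
from workcell import bot
import cv2
o=bot.get_obs(); print(o['clock'],o['eef_pos'],o['tool_rot'],o['grip_width'])
for n in ['scene','side','wrist']:
    c=bot.camera(n); cv2.imwrite(f'pics/{n}0.png',c['img'])
    print(n,c['fx'],c['cx'],c['cy'],c.get('R'),c.get('t'),c.get('T_tool_cam'))
E
```

```text
pics
0.0 [ 0.21578038 -0.45035655  0.23043629] [ 9.75143401e-01  2.21572353e-01 -2.19783558e-04 -9.95887446e-04] 0.08543094267123875
scene 459.30335487772516 325.83185357187017 231.91656504506224 [[ 0.0306724   0.99946015  0.01177372]
 [ 0.80856533 -0.01788577 -0.58813451]
 [-0.58760642  0.02755932 -0.80867742]] [ 0.06317278 -0.3756903   1.16732722] None
side 596.6607476043267 309.8115031859116 234.6559786813828 [[-0.76967196 -0.63819709 -0.0175938 ]
 [-0.30422891  0.39085199 -0.86872291]
 [ 0.56129301 -0.66327913 -0.49498582]] [0.36325727 0.2223832  1.00920138] None
wrist 371.64829954431775 314.41479670690825 239.03482264312495 None None [[-2.22880800e-04 -9.61927337e-01 -2.73305231e-01  6.88289259e-02]
 [ 9.99998189e-01  3.02201906e-04 -1.87913224e-03 -1.14523222e-03]
 [ 1.89018204e-03 -2.73305154e-01  9.61925527e-01 -1.42959696e-01]
 [ 0.00000000e+00  0.00000000e+00  0.00000000e+00  1.00000000e+00]]
```

View pics/scene0.png

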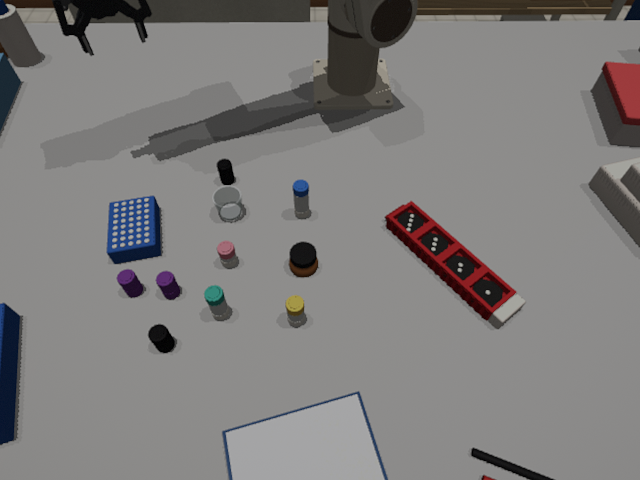

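View pics/side0.png

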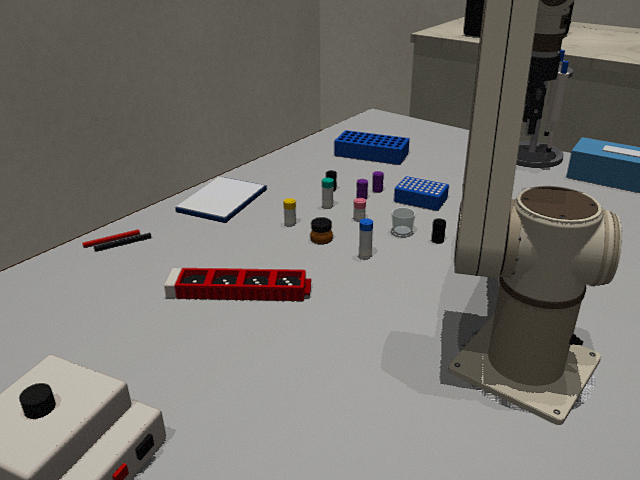

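View pics/wrist0.png

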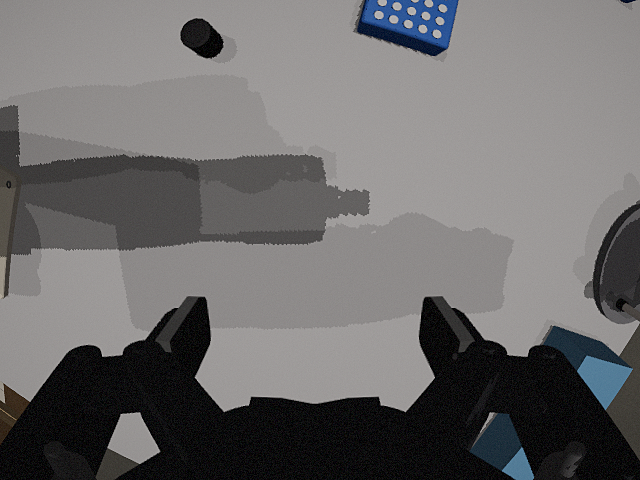

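The scene image shows the blue cap at about (301,187), teal (215,295), yellow (295,303) and pink (227,248). The beaker is at (230,203) and the jar at (303,258). The rack pads 1 to 4 are at (487,292), (460,267), (434,243) and (410,220), with the white end at lower right. Next I'll measure positions.

```bash
cat > h.py <<'E'
from workcell import bot
import numpy as np, cv2
from scipy.spatial.transform import Rotation as Ro
def cloud(c):
    v,u=np.mgrid[:480,:640]; d=c['depth'].astype(float)
    P=np.stack([(u-c['cx'])/c['fx']*d,(v-c['cy'])/c['fy']*d,d],-1)
    X=(P-c['t'])@c['R']; X[d==0]=np.nan
    return X
def pix(c,uv,z):
    "pixel -> world on plane z"
    r=np.array([(uv[0]-c['cx'])/c['fx'],(uv[1]-c['cy'])/c['fy'],1])@c['R']; o=-c['t']@c['R']
    return o+r*(z-o[2])/r[2]
E
python3 - <<'E'
from h import *
np.set_printoptions(precision=4,suppress=True)
boxes={'scene':dict(blue=(285,175,318,220),teal=(200,280,236,322),yellow=(280,292,310,330),pink=(213,238,243,270),beaker=(210,185,247,224),jar=(285,240,322,278),black=(215,157,238,187),pur=(155,270,183,300),blk2=(148,322,178,355)),
'side':dict(blue=(355,217,376,262),teal=(318,176,334,210),yellow=(281,196,299,228),pink=(351,197,368,222),beaker=(388,205,418,238),jar=(307,215,336,245),black=(430,217,448,244))}
H=dict(blue=.086,teal=.074,yellow=.062,pink=.050,beaker=.05,jar=.045,black=.05,pur=.05,blk2=.05)
for n in boxes:
    c=bot.camera(n); X=cloud(c)
    print(n,'table z',np.nanmedian(X[300:310,350:370,2]) if n=='scene' else np.nanmedian(X[320:330,100:300,2]))
    for k,(a,b,e,f) in boxes[n].items():
        Q=X[b:f,a:e].reshape(-1,3); Q=Q[np.isfinite(Q[:,0])]
        T=Q[Q[:,2]>.5*H[k]]; top=Q[Q[:,2]>H[k]-.005]
        out=[]
        for S in(top,T):
            if len(S)>4:
                lo,hi=np.percentile(S[:,:2],[2,98],axis=0); out+=[(lo+hi)/2,hi-lo]
        print(k,Q[:,2].max().round(4),len(top),*out)
    if n=='scene':
        for i,uv in enumerate([(487.5,292),(460,267),(434,243),(410,220.5)]):print(i+1,pix(c,uv,.02))
        m=(X[...,2]>.026)&(X[...,2]<.04); m[:, :380]=0;m[:190]=0;m[330:]=0;m[:,530:]=0
        p=X[m][:,:2].astype(np.float32); print(len(p),cv2.minAreaRect(p),np.median(X[m][:,2]))
        i=c['img']; w=m&(i.min(-1)>130); print('white',w.sum(),X[w].mean(0))
        cv2.imwrite('pics/rack.png',cv2.resize(i[190:330,375:535],None,fx=4,fy=4,interpolation=2))
E
```

```text
scene table z 0.00029420665899801315
blue 0.0891 179 [ 0.4171 -0.1248] [0.0269 0.0259] [ 0.4181 -0.1252] [0.0265 0.0266]
teal 0.0778 262 [ 0.632  -0.2629] [0.0271 0.0267] [ 0.6325 -0.2622] [0.0267 0.0266]
yellow 0.066 261 [ 0.6465 -0.1347] [0.027  0.0256] [ 0.6471 -0.1341] [0.0268 0.0268]
pink 0.0545 202 [ 0.5283 -0.2583] [0.0269 0.0263] [ 0.5288 -0.2578] [0.0267 0.0274]
beaker 0.0529 194 [ 0.4095 -0.2675] [0.0546 0.0518] [ 0.4098 -0.267 ] [0.0526 0.0502]
jar 0.0486 509 [ 0.539  -0.1223] [0.044  0.0424] [ 0.5398 -0.1223] [0.0444 0.0425]
black 0.0539 167 [ 0.348  -0.2771] [0.0754 0.034 ] [ 0.3478 -0.2783] [0.0741 0.0315]
pur 0.0543 229 [ 0.5886 -0.3535] [0.027 0.026] [ 0.589  -0.3528] [0.0272 0.0264]
blk2 0.0538 287 [ 0.6864 -0.3471] [0.0266 0.0268] [ 0.6868 -0.3467] [0.0265 0.0267]
1 [0.6125 0.1983 0.02  ]
2 [0.5608 0.1608 0.02  ]
3 [0.5075 0.1228 0.02  ]
4 [0.4538 0.0852 0.02  ]
2749 ((0.5436221957206726, 0.14630939066410065), (0.27888500690460205, 0.06813797354698181), 36.440155029296875) 0.03176115477463197
white 388 [0.6477 0.223  0.0319]
side table z 0.0021661118406350963
blue 0.0918 107 [ 0.4151 -0.1227] [0.0263 0.0273] [ 0.4145 -0.1205] [0.026  0.0247]
teal 0.0805 74 [ 0.6308 -0.2611] [0.0277 0.0285] [ 0.6508 -0.2929] [0.0694 0.0928]
yellow 0.0673 86 [ 0.645  -0.1323] [0.0264 0.0275] [ 0.644  -0.1313] [0.0262 0.0279]
pink 0.0913 111 [ 0.4777 -0.1929] [0.1253 0.1525] [ 0.4793 -0.1921] [0.1249 0.1488]
beaker 0.0542 166 [ 0.4096 -0.2652] [0.0535 0.0564] [ 0.4092 -0.2657] [0.0514 0.0549]
jar 0.0503 209 [ 0.538  -0.1194] [0.045  0.0451] [ 0.5369 -0.1186] [0.0446 0.0442]
black 0.0555 97 [ 0.3218 -0.2798] [0.0265 0.0288] [ 0.3222 -0.2783] [0.0275 0.0281]
```

View pics/rack.png

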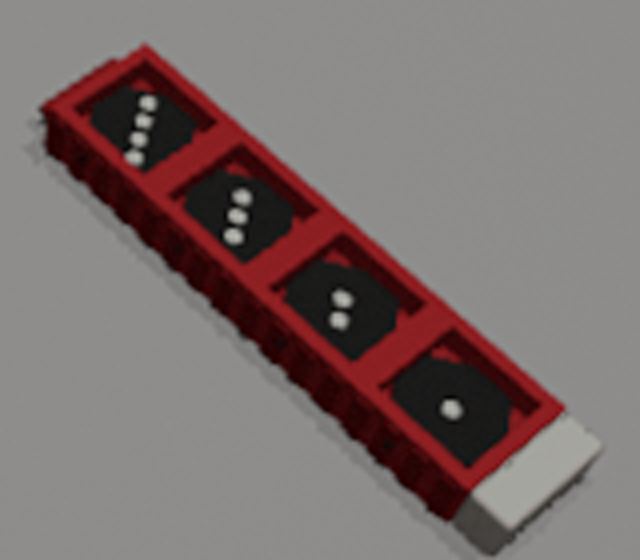

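```bash
cat >> h.py <<'E'
def go(x=None,y=None,z=None,yaw=None):
    "report shift needed in tool axes, mm, total (assuming turn done after)"
    o=bot.get_obs(); R=Ro.from_quat(o['tool_rot']).as_matrix(); p=o['eef_pos']
    tgt=np.array([p[i] if a is None else a for i,a in enumerate((x,y,z))])
    yw=np.degrees(np.arctan2(R[1,0],R[0,0]))
    print('t %.2f'%o['clock'],'p',np.round(p*1e3,1),'yaw %.1f'%yw,'w %.1f'%(o['grip_width']*1e3),'F',np.round(o['ft_force'],1),'tilt',np.round(R[:2,2],3),'j1,j6',np.round(o['joint_pos'][[0,5]],2))
    print('tool shift mm',np.round(R.T@(tgt-p)*1e3,1),'turn', None if yaw is None else round(yw-yaw,1))
E
python3 - <<'E'
from h import *
c=bot.camera('scene');s=bot.camera('side')
# dots
def dots(c,a,b,e,f):
    X=cloud(c); i=c['img'][b:f,a:e].astype(float)
    g=cv2.resize(i,None,fx=8,fy=8,interpolation=cv2.INTER_CUBIC).min(-1)
    m=(g>100).astype(np.uint8); n,l,st,ce=cv2.connectedComponentsWithStats(m)
    for k in range(1,n):
        if st[k,4]<2500: print(st[k,4],np.round(pix(c,((ce[k,0]+.5)/8-.5+a,(ce[k,1]+.5)/8-.5+b),.02)[:2],4))
dots(c,395,205,505,305); print('side'); dots(s,178,268,306,292)
go(.416,-.1235,.2,36)
E
```

```text
1019 [0.4173 0.0642]
683 [0.4412 0.0901]
640 [0.4521 0.0862]
678 [0.463  0.0824]
719 [0.4738 0.0788]
756 [0.498  0.1265]
789 [0.5088 0.1223]
819 [0.5198 0.1187]
847 [0.5551 0.1622]
818 [0.5661 0.1584]
970 [0.6121 0.1982]
209 [0.6357 0.2203]
side
1168 [0.671  0.1893]
476 [0.4769 0.0755]
444 [0.5228 0.1156]
413 [0.5692 0.1554]
464 [0.6154 0.1953]
504 [0.4658 0.0793]
473 [0.5121 0.1194]
441 [0.5583 0.1594]
502 [0.4553 0.0831]
112 [0.5026 0.1212]
t 0.35 p [ 216.  -450.8  231.1] yaw 25.6 w 85.2 F [-0.7 -0.4 -0.4] tilt [-0.  0.] j1,j6 [-1.12  1.57]
tool shift mm [ 321.8 -208.7   31.2] turn -10.4
```

```bash
python3 -m crank '[[[0,0,10,-10.4,0],[44,-18,0,0,0],[44,-18,0,0,0],[44,-18,0,0,0],[44,-18,0,0,0],[44,-18,0,0,0],[44,-18,0,0,0],[44,-18,0,0,0],[44,-18,0,0,0]]]'; python3 -c "
from h import *
go(.4168,-.1245,.15,36)"
```

```text
clock: 1.48
eef_pos: [0.4199, -0.1205, 0.221]
tool_rot: [0.951, 0.308, 0.001, 0.002]
ft_force: [0.7, -0.9, -1.5]
grip_width: 0.0854
t 1.48 p [ 419.9 -120.5  221. ] yaw 35.9 w 85.4 F [ 0.7 -0.9 -1.5] tilt [ 0.003 -0.002] j1,j6 [-0.28  2.24]
tool shift mm [-5.   1.1 71. ] turn -0.1
```

```bash
python3 -m crank '[[[-5,1,0,0,100],[0,0,0,0,100],[0,0,0,0,100]]]'; cat >> h.py <<'E'
def wrist(name):
    o=bot.get_obs(); c=bot.camera('wrist'); R=Ro.from_quat(o['tool_rot']).as_matrix(); T=c['T_tool_cam']
    u,v=np.meshgrid(np.arange(640),np.arange(480)); dx=(u-c['cx'])/c['fx']; dy=(v-c['cy'])/c['fy']; th=np.hypot(dx,dy)
    s=np.tan(th)/np.maximum(th,1e-9); d=c['depth'].astype(float)
    P=np.stack([dx*s*d,dy*s*d,d],-1); P=P@T[:3,:3].T+T[:3,3]; X=P@R.T+o['eef_pos']; X[d==0]=np.nan
    cv2.imwrite('pics/'+name+'.png',c['img']); return c,X,P
def top(X,x,y,h,r=.03):
    Q=X.reshape(-1,3); Q=Q[np.isfinite(Q[:,0])]; Q=Q[(np.hypot(Q[:,0]-x,Q[:,1]-y)<r)&(abs(Q[:,2]-h)<.008)]
    lo,hi=np.percentile(Q[:,:2],[1,99],axis=0); print('top',len(Q),np.round((lo+hi)/2*1e3,1),np.round((hi-lo)*1e3,1),'z',np.round(np.median(Q[:,2])*1e3,1))
E
python3 -c "
from h import *
go(.4168,-.1245,.15,36)
c,X,P=wrist('w1'); top(X,.4168,-.1245,.086)"
```

```text
clock: 1.85
eef_pos: [0.4171, -0.1225, 0.221]
tool_rot: [0.951, 0.31, 0.001, 0.002]
ft_force: [0.1, -0.2, 0.0]
grip_width: 0.0519
t 1.85 p [ 417.1 -122.5  221. ] yaw 36.2 w 51.9 F [ 0.1 -0.2  0. ] tilt [ 0.004 -0.002] j1,j6 [-0.28  2.23]
tool shift mm [-1.6  1.2 71. ] turn 0.2
top 1145 [ 414.7 -123. ] [27.7 28. ] z 86.5
```

View pics/w1.png

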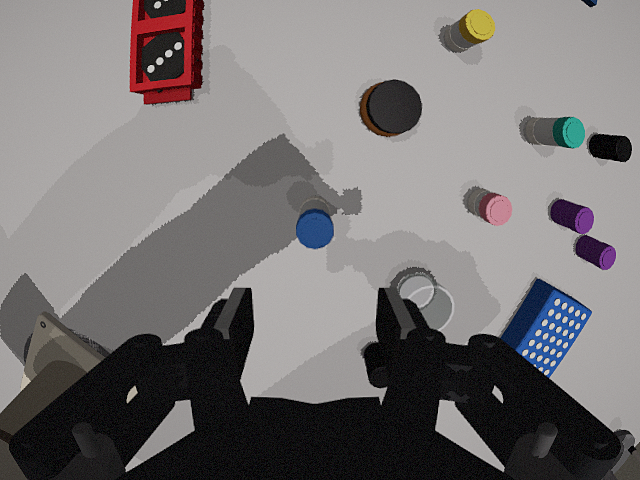

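The wrist picture shows the blue cap at (315,229), centred between the jaws. Teal is at (571,131), yellow (478,26), pink (495,208). Now I'll lower onto blue.

```bash
python3 -m crank '[[[-2,0,40,0,100],[0,0,40,0,100],[0,0,40,0,100],[0,0,30,0,100],[0,0,0,0,100]]]'; python3 -c "
from h import *
go(.4155,-.1235,.047,36)"
```

```text
clock: 2.52
eef_pos: [0.4159, -0.1298, 0.0688]
tool_rot: [0.952, 0.305, 0.003, 0.003]
ft_force: [-0.7, 0.2, 0.7]
grip_width: 0.0521
t 2.52 p [ 415.9 -129.8   68.8] yaw 35.5 w 52.1 F [-0.7  0.2  0.7] tilt [ 0.008 -0.004] j1,j6 [-0.3   2.22]
tool shift mm [ 3.2 -5.6 21.8] turn -0.5
```

```bash
python3 -m crank '[[[3,-5.5,10,0.5,100],[0,0,10,0,100],[0,0,0,0,100]]]'; python3 -c "
from h import *
go(.4155,-.1235,.047,36)"
```

```text
clock: 2.9
eef_pos: [0.4174, -0.1247, 0.0504]
tool_rot: [0.954, 0.3, 0.006, 0.005]
ft_force: [0.0, -0.5, -0.4]
grip_width: 0.052
t 2.90 p [ 417.4 -124.7   50.4] yaw 34.9 w 52.0 F [ 0.  -0.5 -0.4] tilt [ 0.013 -0.006] j1,j6 [-0.29  2.24]
tool shift mm [-0.9 -2.1  3.3] turn -1.1
```

```bash
python3 -m crank '[[[-1,-2,3,-1.1,200],[0,0,0,0,200],[0,0,0,0,200],[0,0,0,0,200]]]'; python3 -c "
from h import *
go(.4155,-.1235,.047,36)"
```

```text
clock: 3.4
eef_pos: [0.4163, -0.1237, 0.0482]
tool_rot: [0.951, 0.31, 0.006, 0.005]
ft_force: [0.3, -0.7, -1.3]
grip_width: 0.0284
t 3.40 p [ 416.3 -123.7   48.2] yaw 36.1 w 28.4 F [ 0.3 -0.7 -1.3] tilt [ 0.016 -0.006] j1,j6 [-0.29  2.22]
tool shift mm [-0.5 -0.7  1.2] turn 0.1
```

```bash
python3 -m crank '[[[0,0,-50,0,200],[0,0,-60,0,200]]]'; python3 -c "
from h import *
go(.6125,.198,.17,36.3)"
```

```text
clock: 3.65
eef_pos: [0.4105, -0.1218, 0.1559]
tool_rot: [0.951, 0.31, 0.001, 0.002]
ft_force: [0.7, -0.0, -0.2]
grip_width: 0.0285
t 3.65 p [ 410.5 -121.8  155.9] yaw 36.1 w 28.5 F [ 0.7 -0.  -0.2] tilt [ 0.003 -0.003] j1,j6 [-0.29  2.22]
tool shift mm [ 351.6 -139.6  -14.3] turn -0.2
```

```bash
python3 -m crank '[[[50,-20,-6,0,200],[50,-20,-2,0,200],[50,-20,-2,0,200],[50,-20,0,0,200],[50,-20,0,0,200],[50,-20,0,0,200],[40,-16,0,0,200]]]'; python3 -c "
from h import *
go(.6125,.198,.07,36.3)"
```

```text
clock: 4.53
eef_pos: [0.6155, 0.1926, 0.1734]
tool_rot: [0.952, 0.305, 0.007, 0.006]
ft_force: [1.1, -0.7, -0.9]
grip_width: 0.0285
t 4.53 p [615.5 192.6 173.4] yaw 35.5 w 28.5 F [ 1.1 -0.7 -0.9] tilt [ 0.017 -0.007] j1,j6 [0.31 2.83]
tool shift mm [ -0.4  -7.7 103.3] turn -0.8
```

```bash
python3 -m crank '[[[0,-8,30,-0.8,200],[0,0,40,0,200],[0,0,10,0,200]]]'; python3 -c "
from h import *
go(.6125,.198,.07,36.3)"
```

```text
clock: 4.9
eef_pos: [0.6145, 0.2037, 0.0908]
tool_rot: [0.949, 0.315, 0.008, 0.006]
ft_force: [-0.6, 0.7, -0.9]
grip_width: 0.0285
t 4.90 p [614.5 203.7  90.8] yaw 36.7 w 28.5 F [-0.6  0.7 -0.9] tilt [ 0.02  -0.005] j1,j6 [0.33 2.83]
tool shift mm [-5.3  3.  20.8] turn 0.4
```

```bash
python3 -m crank '[[[-5,3,12,0.4,200],[0,0,4,0,200]]]'; python3 -c "
from h import *
go(.6125,.198,.07,36.3)"
```

```text
clock: 5.15
eef_pos: [0.6129, 0.1975, 0.0749]
tool_rot: [0.95, 0.311, 0.009, 0.006]
ft_force: [0.7, 0.5, -0.6]
grip_width: 0.0286
t 5.15 p [612.9 197.5  74.9] yaw 36.2 w 28.6 F [ 0.7  0.5 -0.6] tilt [ 0.02  -0.005] j1,j6 [0.32 2.83]
tool shift mm [-0.1 -0.7  4.9] turn -0.1
```

```bash
python3 -m crank '[[[0,0,4,0,200],[0,0,1,0,200]]]'; python3 -c "
from h import *
go(.6125,.198,.069,36.3)
c,X,P=wrist('w2')
c=bot.camera('side');cv2.imwrite('pics/s2.png',cv2.resize(c['img'][150:330,130:370],None,fx=3,fy=3))"
```

```text
clock: 5.4
eef_pos: [0.6143, 0.1972, 0.0717]
tool_rot: [0.951, 0.31, 0.01, 0.006]
ft_force: [0.2, 0.1, -1.0]
grip_width: 0.0285
t 5.40 p [614.3 197.2  71.7] yaw 36.2 w 28.5 F [ 0.2  0.1 -1. ] tilt [ 0.023 -0.004] j1,j6 [0.32 2.83]
tool shift mm [-1.  -1.8  2.7] turn -0.1
```

View pics/s2.png

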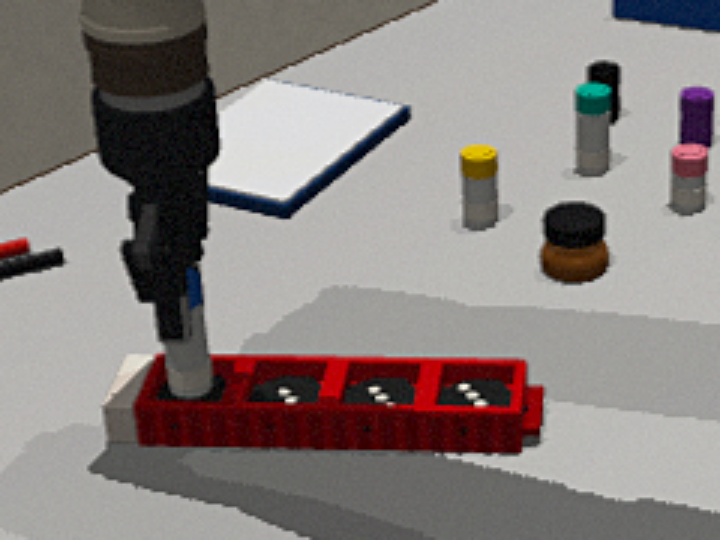

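View pics/w2.png

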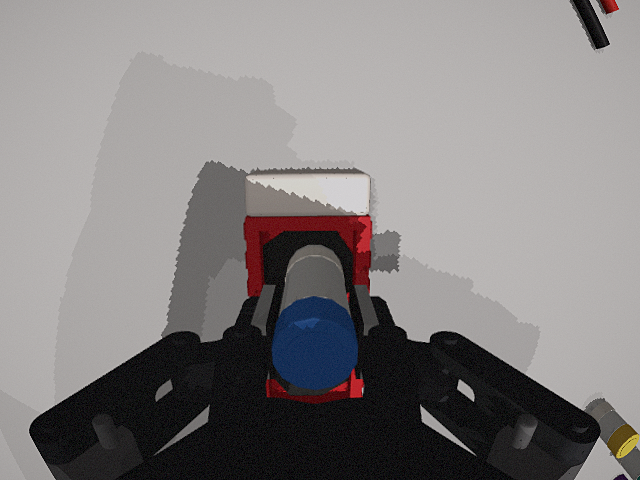

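The vial is inside pocket 1: in the side view its base sits on the pad, and in the wrist view it is centred near (315,270). I'll lower it the last few mm and release.

```bash
python3 -m crank '[[[-1,-1,3,0,200],[0,0,1,0,200]]]'; python3 -m crank '[[[0,0,0,0,120],[0,0,0,0,100],[0,0,0,0,100]]]'; python3 -c "
from h import *
go(.6125,.198,.069,36.3)"
```

```text
clock: 5.75
eef_pos: [0.6136, 0.1978, 0.0686]
tool_rot: [0.951, 0.31, 0.012, 0.006]
ft_force: [0.7, -0.3, -1.1]
grip_width: 0.0286
clock: 6.12
eef_pos: [0.6141, 0.1981, 0.0692]
tool_rot: [0.951, 0.31, 0.012, 0.006]
ft_force: [-0.2, 1.0, 0.3]
grip_width: 0.0517
t 6.12 p [614.1 198.1  69.2] yaw 36.2 w 51.7 F [-0.2  1.   0.3] tilt [ 0.027 -0.003] j1,j6 [0.32 2.83]
tool shift mm [-1.3 -0.9  0.2] turn -0.1
```

```bash
python3 -m crank '[[[0,0,-40,0,100],[0,0,-60,0,100],[0,0,-30,0,100]]]'; python3 -c "
from h import *
go(.6318,-.2625,.19,36)"
```

```text
clock: 6.5
eef_pos: [0.6085, 0.1978, 0.1985]
tool_rot: [0.951, 0.31, 0.008, 0.006]
ft_force: [0.2, 0.0, 0.2]
grip_width: 0.0522
t 6.50 p [608.5 197.8 198.5] yaw 36.2 w 52.2 F [0.2 0.  0.2] tilt [ 0.019 -0.006] j1,j6 [0.32 2.83]
tool shift mm [-252.9  385.2   11.6] turn 0.2
```

```bash
python3 -m crank '[[[-32,48,0,0,100],[-32,48,0,0,100],[-32,48,0,0,100],[-32,48,0,0,100],[-32,48,0,0,100],[-32,48,0,0,100],[-32,48,0,0,100],[-24,40,0,0,100]]]'; python3 -c "
from h import *
go(.6318,-.2625,.19,36)
c,X,P=wrist('w3'); top(X,.6318,-.2625,.074)"
```

```text
clock: 7.5
eef_pos: [0.6365, -0.2599, 0.2078]
tool_rot: [0.949, 0.315, 0.015, 0.007]
ft_force: [0.9, 0.7, 1.0]
grip_width: 0.0518
t 7.50 p [ 636.5 -259.9  207.8] yaw 36.8 w 51.8 F [0.9 0.7 1. ] tilt [ 0.034 -0.003] j1,j6 [-0.39  2.11]
tool shift mm [-5.8 -1.1 17.7] turn 0.8
top 1147 [ 629.7 -261.2] [27.6 27.5] z 74.4
```

View pics/w3.png

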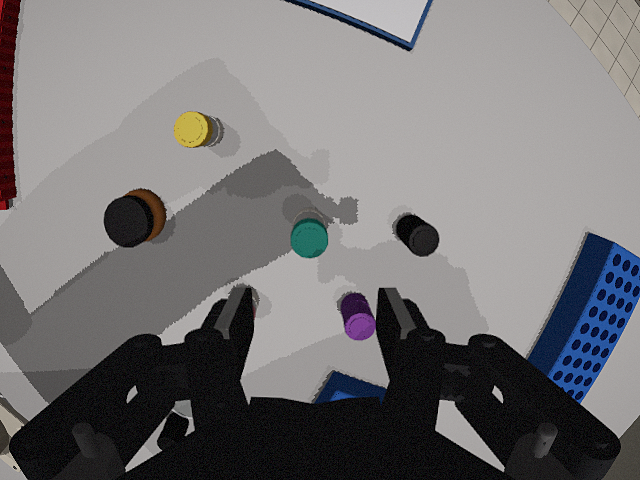

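```bash
python3 -m crank '[[[0,0,-60,0,100],[0,0,-60,0,100]]]';python3 -c "
from h import *
go(.630,-.2615,.19,36)"; python3 -m crank '[[[0,0,60,0,100],[0,0,60,0,100]]]';python3 -c "
from h import *
go(.630,-.2615,.19,36)"
```

```text
clock: 7.8
eef_pos: [0.6271, -0.2668, 0.3187]
tool_rot: [0.951, 0.31, 0.007, 0.002]
ft_force: [2.1, 0.2, 0.7]
grip_width: 0.0522
t 7.80 p [ 627.1 -266.8  318.7] yaw 36.1 w 52.2 F [2.1 0.2 0.7] tilt [0.014 0.   ] j1,j6 [-0.4   2.11]
tool shift mm [  4.   -3.5 128.7] turn 0.1
clock: 8.05
eef_pos: [0.6413, -0.2725, 0.2182]
tool_rot: [0.951, 0.309, 0.023, 0.016]
ft_force: [0.8, 0.3, -0.8]
grip_width: 0.0517
t 8.05 p [ 641.3 -272.5  218.2] yaw 36.1 w 51.7 F [ 0.8  0.3 -0.8] tilt [ 0.053 -0.016] j1,j6 [-0.4   2.11]
tool shift mm [ -3.6 -16.8  27.4] turn 0.1
```

```bash
python3 -m crank '[[[0,0,0,0,100]]]';python3 -c "
from h import *
go(.630,-.2615,.19,36)"; python3 -m crank '[[[0,0,-60,0,100],[0,0,-60,0,100]]]';python3 -c "
from h import *
go(.630,-.2615,.19,36)"
```

```text
clock: 8.18
eef_pos: [0.6384, -0.2709, 0.213]
tool_rot: [0.951, 0.31, 0.018, 0.012]
ft_force: [-0.6, -0.3, 0.1]
grip_width: 0.0515
t 8.18 p [ 638.4 -270.9  213. ] yaw 36.1 w 51.5 F [-0.6 -0.3  0.1] tilt [ 0.043 -0.012] j1,j6 [-0.4   2.11]
tool shift mm [ -1.8 -13.3  22.5] turn 0.1
clock: 8.43
eef_pos: [0.6299, -0.2677, 0.3309]
tool_rot: [0.951, 0.31, 0.013, 0.008]
ft_force: [0.7, -0.7, 0.7]
grip_width: 0.052
t 8.43 p [ 629.9 -267.7  330.9] yaw 36.1 w 52.0 F [ 0.7 -0.7  0.7] tilt [ 0.029 -0.006] j1,j6 [-0.4   2.11]
tool shift mm [  0.9  -8.1 140.8] turn 0.1
```

```bash
python3 -m crank '[[[1,-8,30,0,100],[0,0,30,0,100],[0,0,30,0,100],[0,0,30,0,100],[0,0,30,0,100]]]';python3 -c "
from h import *
go(.630,-.2615,.035,36)"
```

```text
clock: 9.05
eef_pos: [0.6458, -0.2667, 0.2116]
tool_rot: [0.95, 0.31, 0.033, 0.025]
ft_force: [-0.5, 0.4, 1.1]
grip_width: 0.0522
t 9.05 p [ 645.8 -266.7  211.6] yaw 36.2 w 52.2 F [-0.5  0.4  1.1] tilt [ 0.078 -0.027] j1,j6 [-0.39  2.12]
tool shift mm [-18.1 -25.4 174.6] turn 0.2
```

```bash
cat >> h.py <<'E'
def st():
    o=bot.get_obs(); R=Ro.from_quat(o['tool_rot']).as_matrix()
    print('t %.2f'%o['clock'],'p',np.round(o['eef_pos']*1e3,1),'tilt',np.round(R[:2,2],4),'q',np.round(o['joint_pos'],3),'v',np.round(o['joint_vel'],2))
E
S='python3 -c "from h import *;st()"'
eval $S
python3 -m crank '[[[0,0,0,0,100]]]' >/dev/null; eval $S
python3 -m crank '[[[0,0,0,0,100],[0,0,0,0,100]]]'>/dev/null; eval $S
python3 -m crank '[[[0,0,8,0,100],[0,0,8,0,100],[0,0,8,0,100]]]'>/dev/null; eval $S
python3 -m crank '[[[0,0,-8,0,100],[0,0,-8,0,100],[0,0,-8,0,100]]]'>/dev/null; eval $S
python3 -m crank '[[[-15,-20,0,0,100]]]'>/dev/null; eval $S
```

```text
t 9.05 p [ 645.8 -266.7  211.6] tilt [ 0.0783 -0.0265] q [-0.394  0.592  0.483  1.379  0.006  2.117] v [ 0.    0.07 -0.45 -0.55 -0.    0.  ]
t 9.18 p [ 645.2 -266.2  211.3] tilt [ 0.0757 -0.0254] q [-0.394  0.593  0.484  1.382  0.006  2.117] v [ 0.   -0.04  0.09  0.03 -0.   -0.  ]
t 9.43 p [ 647.2 -266.9  217.2] tilt [ 0.0828 -0.0283] q [-0.394  0.59   0.493  1.386  0.006  2.117] v [ 0.   -0.01  0.03  0.01 -0.    0.  ]
t 9.80 p [ 650.7 -268.2  195.4] tilt [ 0.0878 -0.0304] q [-0.393  0.598  0.451  1.33   0.006  2.117] v [ 0.    0.03 -0.12 -0.15 -0.    0.  ]
t 10.18 p [ 647.5 -267.1  218.5] tilt [ 0.084  -0.0289] q [-0.394  0.589  0.494  1.387  0.006  2.117] v [-0.   -0.03  0.14  0.16  0.   -0.  ]
t 10.30 p [ 625.3 -260.4  217.8] tilt [ 0.0877 -0.0303] q [-0.397  0.534  0.399  1.344  0.006  2.113] v [-0.03 -0.47 -0.83 -0.33 -0.   -0.03]
```

```bash

S='python3 -c "from h import *;st()"'
python3 -m crank '[[[0,0,-60,0,100]]]'>/dev/null; eval $S
python3 -m crank '[[[-50,30,0,0,100],[-50,30,0,0,100]]]'>/dev/null; eval $S
python3 -m crank '[[[-50,30,0,0,100],[-50,30,0,0,100]]]'>/dev/null; eval $S
python3 -m crank '[[[0,0,0,0,100],[0,0,0,0,100]]]'>/dev/null; eval $S
python3 -m crank '[[[0,0,-60,0,100],[0,0,-60,0,100]]]'>/dev/null; eval $S
python3 -m crank '[[[0,0,0,0,100],[0,0,0,0,100]]]'>/dev/null; eval $S
```

```text
t 10.43 p [ 608.3 -253.8  263. ] tilt [ 0.0544 -0.0164] q [-0.398  0.519  0.494  1.489  0.006  2.113] v [-0.   -0.18  1.36  1.13  0.   -0.01]
t 10.68 p [ 565.7 -359.3  270.2] tilt [ 0.0652 -0.0204] q [-0.574  0.537  0.54   1.509  0.018  1.928] v [-0.7   0.11  0.33  0.11  0.06 -0.73]
t 10.93 p [ 520.8 -470.   273.2] tilt [ 0.0695 -0.0236] q [-0.747  0.614  0.679  1.568  0.03   1.753] v [-0.67  0.37  0.67  0.28  0.05 -0.67]
t 11.18 p [ 518.1 -474.7  274.2] tilt [ 0.0704 -0.0258] q [-0.754  0.615  0.683  1.57   0.029  1.753] v [-0.03  0.01  0.01  0.   -0.01 -0.  ]
t 11.43 p [ 507.6 -465.7  386. ] tilt [ 0.0531 -0.0087] q [-0.756  0.706  1.148  1.968  0.03   1.749] v [-0.    0.61  2.29  1.81  0.   -0.02]
t 11.68 p [ 510.8 -464.1  393.2] tilt [ 0.0635 -0.0177] q [-0.751  0.703  1.161  1.97   0.03   1.749] v [ 0.02 -0.02  0.06  0.03  0.    0.  ]
```

```bash

S='python3 -c "from h import *;st()"'
python3 -m crank '[[[-12,-58,0,0,100],[-12,-58,0,0,100]]]'>/dev/null; eval $S
python3 -m crank '[[[-12,-58,0,0,100],[-12,-58,0,0,100]]]'>/dev/null; eval $S
python3 -m crank '[[[0,0,0,0,100],[0,0,0,0,100]]]'>/dev/null; eval $S
python3 -m crank '[[[0,0,60,0,100],[0,0,60,0,100]]]'>/dev/null; eval $S
python3 -m crank '[[[0,0,0,0,100],[0,0,0,0,100]]]'>/dev/null; eval $S
```

```text
t 11.93 p [ 439.3 -398.5  379.1] tilt [ 0.0571 -0.0113] q [-0.753  0.399  0.606  1.728  0.031  1.745] v [-0.01 -1.28 -2.2  -0.9   0.   -0.02]
t 12.18 p [ 346.7 -314.6  367.8] tilt [ 0.0514 -0.0055] q [-0.757  0.126  0.214  1.617  0.031  1.737] v [-0.02 -1.05 -1.39 -0.33  0.   -0.03]
t 12.43 p [ 341.9 -308.7  365.1] tilt [ 0.0465 -0.0007] q [-0.755  0.116  0.195  1.616  0.031  1.737] v [ 0.01 -0.04 -0.07  0.01 -0.    0.  ]
t 12.68 p [ 352.8 -312.8  247. ] tilt [ 0.057  -0.0103] q [-0.745  0.138 -0.083  1.301  0.031  1.746] v [ 0.04  0.18 -1.   -1.26 -0.    0.03]
t 12.93 p [ 352.4 -311.7  243.4] tilt [ 0.0499 -0.0036] q [-0.744  0.145 -0.083  1.303  0.031  1.746] v [ 0.    0.03 -0.03  0.   -0.    0.  ]
```

```bash

S='python3 -c "from h import *;st()"'
python3 -m crank '[[[0,0,0,0,100],[0,0,0,0,100],[0,0,0,0,100],[0,0,0,0,100]]]'>/dev/null; eval $S
python3 -m crank '[[[12,58,0,0,100],[12,58,0,0,100],[12,58,0,0,100]]]'>/dev/null; eval $S
python3 -m crank '[[[0,0,0,0,100]]]'>/dev/null; eval $S
python3 -m crank '[[[0,0,-60,0,100],[0,0,-60,0,100],[0,0,0,0,100]]]'>/dev/null; eval $S
```

```text
t 13.43 p [ 356.7 -315.7  250.6] tilt [ 0.0602 -0.0132] q [-0.744  0.143 -0.068  1.306  0.031  1.746] v [-0.   -0.    0.01  0.    0.    0.  ]
t 13.80 p [ 489.7 -431.5  261.1] tilt [ 0.0587 -0.0119] q [-0.737  0.509  0.473  1.483  0.031  1.754] v [ 0.02  1.05  1.71  0.63 -0.    0.02]
t 13.93 p [ 492.1 -433.6  256.4] tilt [ 0.0557 -0.0092] q [-0.736  0.52   0.479  1.482  0.031  1.754] v [ 0.   -0.08 -0.06  0.04 -0.    0.  ]
t 14.30 p [ 482.1 -429.7  374.2] tilt [0.0453 0.0003] q [-0.742  0.553  0.839  1.824  0.031  1.748] v [ 0.    0.02 -0.12 -0.03 -0.   -0.  ]
```

```bash

S='python3 -c "from h import *;st()"'
python3 -m crank '[[[-12,-58,0,0,100],[-12,-58,0,0,100],[-12,-58,0,0,100],[0,0,0,0,100],[0,0,50,0,100],[0,0,50,0,100],[0,0,0,0,100]]]'>/dev/null; eval $S
python3 -m crank '[[[12,58,0,0,100],[12,58,0,0,100],[12,58,0,0,100],[0,0,-60,0,100],[0,0,-60,0,100]]]'>/dev/null; eval $S
```

```text
t 15.18 p [ 345.  -306.4  257.3] tilt [0.0376 0.0073] q [-0.746  0.135 -0.058  1.354  0.031  1.745] v [-0.   -0.04  0.11  0.01  0.    0.  ]
t 15.80 p [ 479.7 -428.6  379.7] tilt [0.0308 0.0134] q [-0.744  0.575  0.893  1.875  0.031  1.747] v [-0.02  0.45  1.86  1.51 -0.   -0.02]
```

```bash

python3 -m crank '[[[-12,-58,0,0,100],[-12,-58,0,0,100],[-12,-58,0,0,100],[0,0,0,0,100],[0,0,50,0,100],[0,0,50,0,100],[0,0,50,0,100],[0,0,20,0,100]]]'>/dev/null; python3 -c "
from h import *
st();go(.630,-.2615,.12,36)"
```

```text
t 16.80 p [ 375.9 -333.5  225.1] tilt [ 0.0753 -0.0278] q [-0.744  0.19  -0.08   1.227  0.031  1.747] v [ 0.01  0.08 -0.21 -0.4   0.    0.01]
t 16.80 p [ 375.9 -333.5  225.1] yaw 37.4 w 52.3 F [-1.  -0.  -0.1] tilt [ 0.075 -0.028] j1,j6 [-0.74  1.75]
tool shift mm [240.8  89.1 121.9] turn 1.4
```

```bash

cat > s.sh <<'E'
python3 -c "
from h import *
o=bot.get_obs();q=o['joint_pos'];R=Ro.from_quat(o['tool_rot']).as_matrix()
print('t %.2f'%o['clock'],np.round(o['eef_pos']*1e3,1),'pitch %.4f'%(q[1]-q[2]+q[3]-1.5708),'tilt',np.round(R[:2,2],4),'v',np.round(o['joint_vel'][1:4],2))"
E
S='sh s.sh'
K='python3 -m crank'
python3 -m crank '[[[0,0,0,0,100]]]'>/dev/null; $S
python3 -m crank '[[[0,0,0,0,100]]]'>/dev/null; $S
python3 -m crank '[[[0,0,-30,0,100]]]'>/dev/null; $S
python3 -m crank '[[[0,0,-30,0,100]]]'>/dev/null; $S
python3 -m crank '[[[0,0,0,0,100]]]'>/dev/null; $S
python3 -m crank '[[[0,0,0,0,100]]]'>/dev/null; $S
python3 -m crank '[[[0,0,0,0,100]]]'>/dev/null; $S
python3 -m crank '[[[0,0,30,0,100]]]'>/dev/null; $S
python3 -m crank '[[[0,0,30,0,100]]]'>/dev/null; $S
python3 -m crank '[[[0,0,0,0,100]]]'>/dev/null; $S
python3 -m crank '[[[0,0,0,0,100]]]'>/dev/null; $S
```

```text
t 16.93 [ 377.  -334.4  225.5] pitch -0.0746 tilt [ 0.0754 -0.028 ] v [-0.    0.05  0.01]
t 17.05 [ 378.5 -335.8  227.6] pitch -0.0781 tilt [ 0.0781 -0.0304] v [0.01 0.03 0.01]
t 17.18 [ 376.1 -334.9  257.7] pitch -0.0761 tilt [ 0.0766 -0.029 ] v [-0.16  0.55  0.63]
t 17.30 [ 374.6 -334.8  290.5] pitch -0.0792 tilt [ 0.079  -0.0312] v [-0.09  0.53  0.62]
t 17.43 [ 376.5 -336.6  295.2] pitch -0.0882 tilt [ 0.0855 -0.0373] v [ 0.02 -0.02 -0.01]
t 17.55 [ 376.8 -337.   295.9] pitch -0.0900 tilt [ 0.0868 -0.0385] v [-0.01  0.03  0.01]
t 17.68 [ 376.8 -337.   295.7] pitch -0.0898 tilt [ 0.0867 -0.0384] v [ 0. -0. -0.]
t 17.80 [ 380.5 -339.1  267.2] pitch -0.0946 tilt [ 0.0901 -0.0416] v [ 0.12 -0.56 -0.62]
t 17.93 [ 383.1 -340.2  236. ] pitch -0.0941 tilt [ 0.0897 -0.0411] v [ 0.13 -0.45 -0.61]
t 18.05 [ 381.6 -338.8  233. ] pitch -0.0872 tilt [ 0.0847 -0.0365] v [-0.02  0.05  0.01]
t 18.18 [ 381.7 -338.9  233.4] pitch -0.0874 tilt [ 0.0848 -0.0367] v [ 0.01 -0.02  0.  ]
```

```bash
python3 - <<'E'
from h import *
for i in range(6):
    o=bot.get_obs();q=o['joint_pos'];R=Ro.from_quat(o['tool_rot']).as_matrix()
    print(o['clock'],np.round(q,4),np.round(R[:2,2],4),np.round(o['eef_pos']*1e3,2),np.round(o['tau'],2)); bot.camera('wrist')
E
```

```text
18.175 [-0.7442  0.1909 -0.0572  1.2353  0.0305  1.7474] [ 0.0848 -0.0367] [ 381.66 -338.88  233.45] [ 1.000e-02 -3.469e+01  2.524e+01 -6.400e-01  1.000e-01  0.000e+00]
18.225 [-0.7442  0.1909 -0.0574  1.2353  0.0305  1.7474] [ 0.0847 -0.0365] [ 381.6  -338.82  233.41] [ 1.000e-02 -3.568e+01  2.623e+01 -7.500e-01  1.000e-01 -0.000e+00]
18.275 [-0.7442  0.1905 -0.0569  1.2352  0.0305  1.7474] [ 0.0854 -0.0372] [ 381.8  -339.01  233.78] [ 1.000e-02 -3.507e+01  2.565e+01 -6.500e-01  1.000e-01 -0.000e+00]
18.325 [-0.7442  0.1903 -0.0568  1.2349  0.0305  1.7474] [ 0.0858 -0.0376] [ 381.94 -339.13  233.97] [ 1.000e-02 -3.503e+01  2.562e+01 -6.300e-01  1.000e-01 -0.000e+00]
18.375 [-0.7442  0.1902 -0.0568  1.2347  0.0305  1.7474] [ 0.0861 -0.0378] [ 381.98 -339.19  234.03] [  0.   -35.12  25.71  -0.64   0.1   -0.  ]
18.425 [-0.7442  0.1902 -0.057   1.2346  0.0305  1.7474] [ 0.0861 -0.0378] [ 381.95 -339.16  233.95] [  0.   -35.21  25.79  -0.65   0.1   -0.  ]
```

```bash

cat > c.sh <<'E'
python3 -c "
from h import *
bot.camera('wrist');bot.camera('wrist')"
sh s.sh
E
python3 -m crank '[[[0,0,-60,0,100],[0,0,-60,0,100],[0,0,0,0,100]]]'>/dev/null; sh s.sh; sh c.sh
python3 -m crank '[[[0,0,60,0,100]]]'>/dev/null; sh s.sh; sh c.sh
python3 -m crank '[[[0,0,60,0,100]]]'>/dev/null; sh s.sh;  sh c.sh
python3 -m crank '[[[0,0,-60,0,100]]]'>/dev/null; sh s.sh; 
python3 -m crank '[[[0,0,0,0,100]]]'>/dev/null; sh s.sh; sh c.sh
```

```text
t 18.85 [ 370.  -333.3  355.4] pitch -0.0848 tilt [ 0.0831 -0.0351] v [ 0.03 -0.09 -0.03]
t 18.95 [ 368.9 -332.2  350.6] pitch -0.0765 tilt [ 0.077  -0.0295] v [ 0.02 -0.06 -0.01]
t 19.07 [ 375.6 -335.9  293.4] pitch -0.0863 tilt [ 0.0841 -0.036 ] v [ 0.12 -1.24 -1.27]
t 19.18 [ 367.8 -328.5  280. ] pitch -0.0533 tilt [ 0.0599 -0.0137] v [-0.02  0.22  0.11]
t 19.30 [ 373.8 -331.8  231.5] pitch -0.0616 tilt [ 0.0659 -0.0192] v [ 0.28 -1.02 -1.08]
t 19.40 [ 367.3 -325.7  221.8] pitch -0.0364 tilt [ 0.0474 -0.0022] v [-0.04  0.19  0.08]
t 19.52 [ 362.4 -323.7  279.2] pitch -0.0248 tilt [0.039  0.0056] v [-0.22  1.08  1.25]
t 19.65 [ 365.4 -326.5  287. ] pitch -0.0381 tilt [ 0.0487 -0.0034] v [ 0.06 -0.09 -0.01]
t 19.75 [ 364.  -325.2  282.7] pitch -0.0311 tilt [0.0436 0.0013] v [ 0.02 -0.05 -0.02]
```

```bash

python3 -m crank '[[[0,0,60,0,100]]]'>/dev/null; sh c.sh
python3 -c "
from h import *
go(.630,-.2615,.2,36)"
```

```text
t 19.98 [ 363.  -321.7  217.1] pitch -0.0177 tilt [0.0336 0.0104] v [-0.03  0.14  0.1 ]
t 19.98 p [ 363.  -321.7  217.1] yaw 37.3 w 51.9 F [-0.5  1.1 -0.3] tilt [0.034 0.01 ] j1,j6 [-0.74  1.75]
tool shift mm [248.2 113.7  26.7] turn 1.3
```

```bash

python3 -m crank '[[[50,23,0,1.3,100],[50,23,0,0,100],[50,23,0,0,100],[50,23,0,0,100],[40,18,0,0,100]]]'>/dev/null; sh c.sh; sh c.sh
python3 -c "
from h import *
go(.630,-.2615,.12,36)"
```

```text
t 20.70 [ 631.6 -270.6  236.7] pitch -0.0367 tilt [0.0424 0.0053] v [-0.06 -0.11  0.  ]
t 20.80 [ 627.6 -272.   237. ] pitch -0.0343 tilt [0.0397 0.0049] v [-0.04 -0.05 -0.01]
t 20.80 p [ 627.6 -272.   237. ] yaw 35.6 w 51.8 F [-0.9  0.5 -0.1] tilt [0.04  0.005] j1,j6 [-0.42  2.1 ]
tool shift mm [  3.9  -9.4 117.1] turn -0.4
```

```bash

python3 -m crank '[[[4,-9,60,-0.4,100]]]'>/dev/null; sh c.sh
python3 -m crank '[[[0,0,50,0,100]]]'>/dev/null; sh c.sh
python3 -c "
from h import *
go(.630,-.2615,.035,36);c,X,P=wrist('w4'); top(X,.630,-.2615,.074)"
```

```text
t 21.02 [ 620.3 -259.2  168.8] pitch -0.0148 tilt [0.0215 0.0127] v [-0.02  0.18  0.09]
t 21.25 [ 617.  -258.   115.1] pitch -0.0042 tilt [0.0116 0.0165] v [-0.03  0.11  0.06]
t 21.25 p [ 617.  -258.   115.1] yaw 35.9 w 52.2 F [-1.4  1.  -1.3] tilt [0.012 0.017] j1,j6 [-0.4   2.11]
tool shift mm [ 6.9 11.  80.2] turn -0.1
top 2486 [ 629.6 -261.4] [27.8 27.8] z 74.5
```

```bash

python3 -m crank '[[[7,11,10,0,100]]]'>/dev/null; sh c.sh
python3 -c "
from h import *
go(.630,-.2615,.035,36)"
```

```text
t 21.52 [ 634.3 -265.2  111. ] pitch -0.0154 tilt [0.0219 0.0121] v [-0.01 -0.03  0.01]
t 21.52 p [ 634.3 -265.2  111. ] yaw 35.9 w 51.9 F [-0.2  1.5 -0.2] tilt [0.022 0.012] j1,j6 [-0.4   2.11]
tool shift mm [-3.2 -5.7 75.9] turn -0.1
```

```bash

python3 -m crank '[[[0,-2,40,0,100]]]'>/dev/null; sh c.sh
python3 -c "
from h import *
go(.630,-.2615,.035,36)"
```

```text
t 21.75 [ 632.5 -262.4   68.4] pitch -0.0102 tilt [0.0171 0.0141] v [-0.02  0.03  0.06]
t 21.75 p [ 632.5 -262.4   68.4] yaw 35.9 w 51.9 F [-1.5  0.9 -0.9] tilt [0.017 0.014] j1,j6 [-0.4   2.11]
tool shift mm [-2.2 -2.1 33.3] turn -0.1
```

```bash

python3 -m crank '[[[0,0,32,0,100]]]'>/dev/null; sh c.sh
python3 -c "
from h import *
go(.630,-.2615,.035,36)"
```

```text
t 21.98 [ 631.2 -261.2   34.4] pitch -0.0047 tilt [0.012  0.0163] v [-0.03  0.03  0.04]
t 21.98 p [ 631.2 -261.2   34.4] yaw 35.8 w 51.9 F [-1.2  0.4 -0. ] tilt [0.012 0.016] j1,j6 [-0.4   2.11]
tool shift mm [-1.1 -0.5 -0.7] turn -0.2
```

Well centred, so I'll close and lift.

```bash

python3 -m crank '[[[-1,0,0,0,200],[0,0,0,0,200],[0,0,0,0,200]]]'; sh c.sh
python3 -m crank '[[[0,0,-50,0,200]]]'>/dev/null; sh c.sh
python3 -m crank '[[[0,0,-60,0,200]]]'; sh c.sh; sh c.sh
python3 -c "
from h import *
go(.5606,.160,.17,36.3)"
```

```text
clock: 22.35
eef_pos: [0.633, -0.2632, 0.0397]
tool_rot: [0.951, 0.308, 0.011, -0.004]
ft_force: [0.2, 0.4, -0.1]
grip_width: 0.0284
t 22.45 [ 632.9 -263.1   39.4] pitch -0.0108 tilt [0.0176 0.0138] v [ 0.01 -0.01 -0.  ]
t 22.68 [ 635.8 -265.5   96.4] pitch -0.0225 tilt [0.0284 0.0092] v [ 0.03 -0.05 -0.07]
clock: 22.8
eef_pos: [0.6307, -0.2644, 0.1472]
tool_rot: [0.951, 0.308, 0.011, -0.004]
ft_force: [0.1, -0.3, -0.8]
grip_width: 0.0283
t 22.90 [ 638.  -267.7  160.6] pitch -0.0373 tilt [0.042  0.0034] v [ 0.04 -0.07 -0.07]
t 23.00 [ 635.3 -266.5  154.6] pitch -0.0278 tilt [0.0333 0.0071] v [ 0.04 -0.06 -0.  ]
t 23.00 p [ 635.3 -266.5  154.6] yaw 35.9 w 28.5 F [-0.3  0.4 -1.2] tilt [0.033 0.007] j1,j6 [-0.41  2.11]
tool shift mm [ 189.7 -389.2  -14.9] turn -0.4
```

```bash

python3 -m crank '[[[24,-49,-5,-0.4,200],[24,-49,-3,0,200],[24,-49,0,0,200],[24,-49,0,0,200],[24,-49,0,0,200],[24,-49,0,0,200],[22,-46,0,0,200]]]'; sh c.sh; sh c.sh
python3 -c "
from h import *
go(.5606,.160,.12,36.3)"
```

```text
clock: 23.88
eef_pos: [0.561, 0.1128, 0.1514]
tool_rot: [0.952, 0.307, 0.009, -0.002]
ft_force: [0.6, 0.4, -0.3]
grip_width: 0.0286
t 23.98 [560.1 116.  151.3] pitch -0.0163 tilt [0.0146 0.01  ] v [0.   0.01 0.  ]
t 24.07 [561.4 112.  151.7] pitch -0.0171 tilt [0.0159 0.0078] v [-0.    0.01  0.  ]
t 24.07 p [561.4 112.  151.7] yaw 35.9 w 28.5 F [-0.   0.2 -0.9] tilt [0.016 0.008] j1,j6 [0.19 2.71]
tool shift mm [ 26.9 -39.5  32. ] turn -0.4
```

```bash

python3 -m crank '[[[25,-38,0,-0.4,200]]]'>/dev/null; sh c.sh; sh c.sh
python3 -c "
from h import *
go(.5606,.160,.065,36.3)"
```

```text
t 24.30 [559.2 159.  151.1] pitch -0.0166 tilt [0.0148 0.0089] v [-0.01 -0.01  0.01]
t 24.40 [559.3 156.4 151.2] pitch -0.0160 tilt [0.0147 0.0067] v [-0.01 -0.01  0.  ]
t 24.40 p [559.3 156.4 151.2] yaw 36.3 w 28.4 F [-0.6  0.2 -0.6] tilt [0.015 0.007] j1,j6 [0.27 2.78]
tool shift mm [ 1.8 -2.4 86.2] turn -0.0
```

```bash

python3 -m crank '[[[3,-2,40,0,200]]]'>/dev/null; sh c.sh;sh c.sh
python3 -m crank '[[[1,0,28,0,200]]]'>/dev/null; sh c.sh; sh c.sh
python3 -c "
from h import *
go(.5606,.160,.065,36.3)"
```

```text
t 24.62 [558.1 157.4 106.9] pitch -0.0068 tilt [0.006  0.0038] v [-0.03  0.05  0.07]
t 24.73 [560.5 158.3 110.7] pitch -0.0131 tilt [0.012  0.0056] v [-0.02  0.04 -0.  ]
t 24.95 [560.6 157.8  81.6] pitch -0.0098 tilt [0.0089 0.0044] v [-0.02  0.03  0.04]
t 25.05 [562.  158.6  83.8] pitch -0.0136 tilt [0.0126 0.0056] v [-0.01  0.02 -0.01]
t 25.05 p [562.  158.6  83.8] yaw 36.1 w 28.2 F [-0.6  0.4  0.1] tilt [0.013 0.006] j1,j6 [0.27 2.79]
tool shift mm [-0.6 -2.  18.8] turn -0.2
```

```bash

python3 -m crank '[[[-1,-2,17,0,200]]]'>/dev/null; sh c.sh;sh c.sh
python3 -m crank '[[[0,0,4,0,200]]]'; sh c.sh; sh c.sh
python3 -c "
from h import *
go(.5606,.160,.060,36.3)
c=bot.camera('side');cv2.imwrite('pics/s3.png',cv2.resize(c['img'][150:330,130:370],None,fx=3,fy=3))"
```

```text
t 25.27 [560.1 159.5  67.2] pitch -0.0133 tilt [0.0122 0.0055] v [-0.01  0.02  0.02]
t 25.38 [560.9 159.8  68.1] pitch -0.0151 tilt [0.014 0.006] v [-0.    0.01 -0.01]
clock: 25.5
eef_pos: [0.5621, 0.1601, 0.0656]
tool_rot: [0.951, 0.31, 0.009, -0.001]
ft_force: [-0.2, -0.6, -1.7]
grip_width: 0.0285
t 25.60 [561.4 159.9  64.6] pitch -0.0161 tilt [0.0149 0.0062] v [ 0. -0.  0.]
t 25.70 [561.2 159.9  64.4] pitch -0.0156 tilt [0.0145 0.0061] v [ 0. -0. -0.]
t 25.70 p [561.2 159.9  64.4] yaw 36.1 w 28.5 F [-0.5  0.  -1.3] tilt [0.014 0.006] j1,j6 [0.28 2.79]
tool shift mm [-0.4 -0.5  4.4] turn -0.2
```

View pics/s3.png

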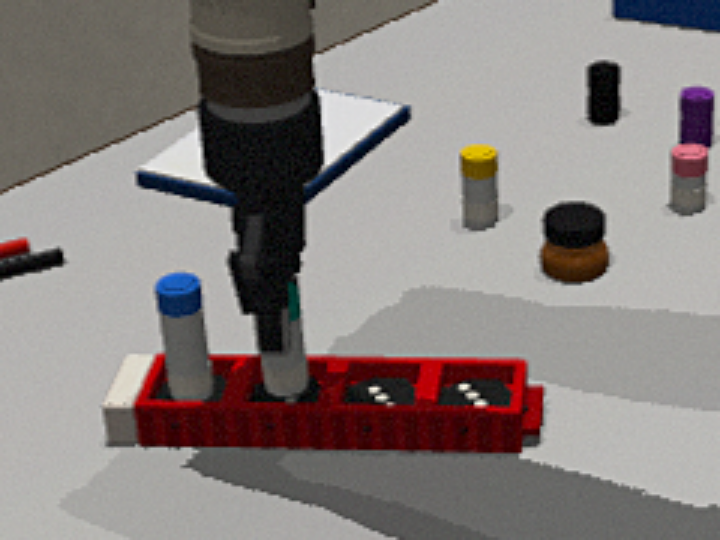

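Blue stands upright in pocket 1 (side crop, 185,340), and teal is in pocket 2 just above its floor (285,380). I'll lower it until it touches.

```bash

F='python3 -c "from h import *;go(.5606,.160,.060,36.3)"'
python3 -m crank '[[[0,0,2,0,200]]]'>/dev/null; sh c.sh; eval $F
python3 -m crank '[[[0,0,2,0,200]]]'>/dev/null; sh c.sh; eval $F
```

```text
t 25.98 [560.9 159.9  62.1] pitch -0.0150 tilt [0.0139 0.006 ] v [0.   0.   0.01]
t 25.98 p [560.9 159.9  62.1] yaw 36.1 w 28.7 F [ 0.  -0.  -0.1] tilt [0.014 0.006] j1,j6 [0.28 2.79]
tool shift mm [-0.2 -0.3  2.1] turn -0.2
t 26.20 [560.7 159.8  59.8] pitch -0.0143 tilt [0.0132 0.0058] v [-0.  0.  0.]
t 26.20 p [560.7 159.8  59.8] yaw 36.1 w 28.2 F [-0.   0.5 -1.8] tilt [0.013 0.006] j1,j6 [0.28 2.79]
tool shift mm [ 0.  -0.2 -0.2] turn -0.2
```

```bash

F='python3 -c "from h import *;go(.5606,.160,.060,36.3)"'
python3 -m crank '[[[0,0,2,0,200]]]'>/dev/null; sh c.sh; eval $F
python3 -c "
from h import *
c=bot.camera('side');cv2.imwrite('pics/s4.png',cv2.resize(c['img'][250:310,160:320],None,fx=5,fy=5,interpolation=2))"
```

```text
t 26.43 [560.5 159.7  57.4] pitch -0.0137 tilt [0.0126 0.0056] v [-0.  0.  0.]
t 26.43 p [560.5 159.7  57.4] yaw 36.1 w 28.7 F [ 0.1 -0.3 -0.5] tilt [0.013 0.006] j1,j6 [0.28 2.79]
tool shift mm [ 0.3 -0.2 -2.6] turn -0.2
```

View pics/s4.png

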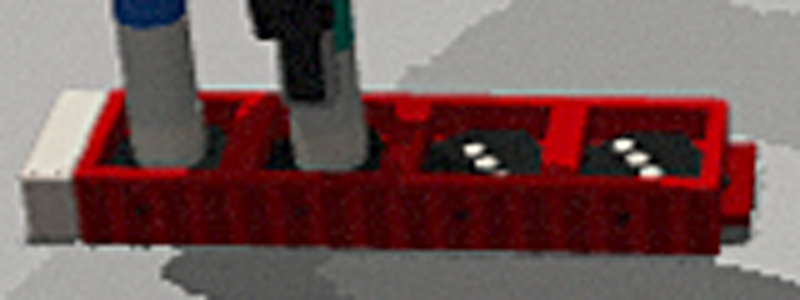

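```bash

F='python3 -c "from h import *;go(.5606,.160,.055,36.3)"'
python3 -m crank '[[[0,0,1.5,0,200]]]'>/dev/null; sh c.sh; eval $F
python3 -m crank '[[[0,0,1,0,200]]]'>/dev/null; sh c.sh; eval $F
```

```text
t 26.70 [560.9 159.8  56.6] pitch -0.0148 tilt [0.0137 0.0059] v [ 0. -0.  0.]
t 26.70 p [560.9 159.8  56.6] yaw 36.1 w 28.9 F [-0.6 -0.2  3.3] tilt [0.014 0.006] j1,j6 [0.28 2.79]
tool shift mm [-0.2 -0.4  1.6] turn -0.2
t 26.93 [561.2 160.   56.6] pitch -0.0159 tilt [0.0147 0.0064] v [-0.  0.  0.]
t 26.93 p [561.2 160.   56.6] yaw 36.1 w 28.4 F [-1.8 -0.3  5.3] tilt [0.015 0.006] j1,j6 [0.28 2.79]
tool shift mm [-0.5 -0.3  1.6] turn -0.2
```

Contact: Fz is now 3 to 5 N. Release and rise.

```bash

python3 -m crank '[[[0,0,0,0,120],[0,0,0,0,100],[0,0,0,0,100]]]'>/dev/null; sh c.sh
python3 -m crank '[[[0,0,-30,0,100]]]'>/dev/null; sh c.sh; sh c.sh
python3 -m crank '[[[0,0,-60,0,100]]]'>/dev/null; sh c.sh; sh c.sh
python3 -m crank '[[[0,0,-40,0,100]]]'>/dev/null; sh c.sh; sh c.sh
python3 -c "
from h import *
go(.6455,-.1335,.18,36.)"
```

```text
t 27.40 [561.1 160.   56.2] pitch -0.0157 tilt [0.0145 0.0063] v [-0.  0. -0.]
t 27.62 [562.9 160.4  89.1] pitch -0.0214 tilt [0.02   0.0079] v [ 0.02 -0.04 -0.05]
t 27.73 [561.2 159.9  86.6] pitch -0.0173 tilt [0.0161 0.0067] v [ 0.02 -0.03  0.  ]
t 27.95 [563.6 160.5 151.8] pitch -0.0271 tilt [0.0255 0.0094] v [ 0.04 -0.07 -0.08]
t 28.05 [560.9 159.7 147.2] pitch -0.0194 tilt [0.0181 0.0073] v [ 0.03 -0.05 -0.  ]
t 28.27 [561.5 159.8 189.3] pitch -0.0235 tilt [0.022  0.0084] v [ 0.03 -0.06 -0.06]
t 28.38 [559.8 159.3 186. ] pitch -0.0182 tilt [0.0169 0.007 ] v [ 0.02 -0.03  0.  ]
t 28.38 p [559.8 159.3 186. ] yaw 36.1 w 51.7 F [-0.  -0.4 -0.3] tilt [0.017 0.007] j1,j6 [0.28 2.79]
tool shift mm [-103.4  287.     5.4] turn 0.1
```

```bash

python3 -m crank '[[[-18,50,0,0,100],[-18,50,0,0,100],[-18,50,0,0,100],[-18,50,0,0,100],[-18,50,0,0,100],[-17,45,0,0,100]]]'>/dev/null; sh c.sh; sh c.sh
python3 -c "
from h import *
go(.6455,-.1335,.11,36.);c,X,P=wrist('w5'); top(X,.6455,-.1335,.062)"
```

```text
t 29.23 [ 642.7 -148.8  166.7] pitch 0.0106 tilt [-0.009   0.0078] v [-0.03 -0.04  0.01]
t 29.32 [ 642.3 -144.4  167.8] pitch 0.0109 tilt [-0.0089  0.0099] v [-0.03 -0.01  0.01]
t 29.32 p [ 642.3 -144.4  167.8] yaw 36.6 w 52.2 F [-0.9  0.8 -0.4] tilt [-0.009  0.01 ] j1,j6 [-0.22  2.28]
tool shift mm [ 9.1 -6.1 57.9] turn 0.6
top 1433 [ 644.4 -132.8] [28.  27.7] z 62.5
```

```bash

python3 -m crank '[[[8,-7,50,0.6,100]]]'>/dev/null; sh c.sh; sh c.sh
python3 -c "
from h import *
go(.645,-.133,.023,36.)"
```

```text
t 29.60 [ 639.4 -128.8  112.1] pitch 0.0234 tilt [-0.0212  0.013 ] v [-0.03  0.09  0.09]
t 29.70 [ 643.1 -130.6  117.8] pitch 0.0135 tilt [-0.0117  0.0103] v [-0.03  0.07 -0.  ]
t 29.70 p [ 643.1 -130.6  117.8] yaw 36.2 w 51.8 F [ 0.2 -0.8  0.3] tilt [-0.012  0.01 ] j1,j6 [-0.2   2.31]
tool shift mm [ 0.4  4.5 94.8] turn 0.2
```

```bash

python3 -m crank '[[[0,3,45,0.2,100]]]'>/dev/null; sh c.sh; sh c.sh
python3 -c "
from h import *
go(.645,-.133,.023,36.)"
```

```text
t 29.93 [ 642.2 -131.7   70.5] pitch 0.0194 tilt [-0.0175  0.0113] v [-0.03  0.05  0.07]
t 30.02 [ 644.7 -132.4   74.3] pitch 0.0131 tilt [-0.0113  0.0102] v [-0.02  0.03 -0.01]
t 30.02 p [ 644.7 -132.4   74.3] yaw 36.0 w 51.7 F [-0.4 -0.1  0.6] tilt [-0.011  0.01 ] j1,j6 [-0.21  2.31]
tool shift mm [ 0.1  1.5 51.3] turn 0.0
```

```bash

python3 -m crank '[[[0,1,26,0,100]]]'>/dev/null; sh c.sh; sh c.sh
python3 -m crank '[[[0,0,24,0,100]]]'>/dev/null; sh c.sh; sh c.sh; sh c.sh
python3 -c "
from h import *
go(.645,-.133,.023,36.)"
```

```text
t 30.25 [ 644.9 -132.9   48.8] pitch 0.0135 tilt [-0.0116  0.0102] v [-0.01  0.02  0.03]
t 30.35 [ 645.8 -133.2   50.3] pitch 0.0110 tilt [-0.0092  0.0097] v [-0.01  0.01 -0.01]
t 30.57 [ 645.1 -132.8   26.3] pitch 0.0123 tilt [-0.0104  0.01  ] v [-0.01  0.02  0.03]
t 30.68 [ 646.1 -133.    27.7] pitch 0.0100 tilt [-0.0082  0.0095] v [-0.01  0.01 -0.01]
t 30.77 [ 646.7 -133.2   28.1] pitch 0.0085 tilt [-0.0068  0.0092] v [ 0. -0. -0.]
t 30.77 p [ 646.7 -133.2   28.1] yaw 36.0 w 52.0 F [-0.3 -0.2 -0.4] tilt [-0.007  0.009] j1,j6 [-0.21  2.31]
tool shift mm [-1.3 -1.1  5.1] turn 0.0
```

```bash

python3 -m crank '[[[-1,-1,4,0,100]]]'>/dev/null; sh c.sh; sh c.sh
python3 -m crank '[[[0,0,0,0,200],[0,0,0,0,200],[0,0,0,0,200]]]'; sh c.sh
python3 -m crank '[[[0,0,-40,0,200]]]'>/dev/null; sh c.sh; sh c.sh
python3 -m crank '[[[0,0,-60,0,200]]]'; sh c.sh; sh c.sh
python3 -c "
from h import *
go(.5090,.122,.16,36.3)"
```

```text
t 31.00 [ 645.3 -132.9   24.4] pitch 0.0081 tilt [-0.0064  0.0091] v [ 0. -0.  0.]
t 31.10 [ 645.2 -132.9   24.3] pitch 0.0084 tilt [-0.0067  0.0092] v [ 0.  0. -0.]
clock: 31.48
eef_pos: [0.6454, -0.133, 0.0245]
tool_rot: [0.951, 0.309, -0.002, -0.005]
ft_force: [0.4, 0.8, -0.4]
grip_width: 0.0289
t 31.57 [ 645.4 -132.9   24.5] pitch 0.0080 tilt [-0.0063  0.0091] v [0. 0. 0.]
t 31.80 [ 648.8 -134.    69. ] pitch 0.0000 tilt [0.0015 0.0074] v [ 0.02 -0.04 -0.06]
t 31.90 [ 646.5 -133.5   65.4] pitch 0.0057 tilt [-0.004   0.0086] v [ 0.03 -0.04 -0.  ]
clock: 32.02
eef_pos: [0.6414, -0.1328, 0.1183]
tool_rot: [0.951, 0.309, -0.008, -0.009]
ft_force: [0.6, -0.2, -0.6]
grip_width: 0.0288
t 32.12 [ 650.2 -134.8  131.3] pitch -0.0047 tilt [0.0061 0.0065] v [ 0.03 -0.07 -0.08]
t 32.23 [ 647.3 -134.1  126.1] pitch 0.0036 tilt [-0.002   0.0081] v [ 0.03 -0.05 -0.  ]
t 32.23 p [ 647.3 -134.1  126.1] yaw 36.0 w 28.7 F [-0.2  0.  -2.6] tilt [-0.002  0.008] j1,j6 [-0.21  2.3 ]
tool shift mm [  39.  -288.7  -31.5] turn -0.3
```

```bash

python3 -m crank '[[[7,-50,-10,-0.3,200],[7,-50,-10,0,200],[7,-50,-5,0,200],[6,-48,0,0,200],[6,-48,0,0,200],[6,-42,0,0,200]]]'; sh c.sh; sh c.sh
python3 -c "
from h import *
go(.5090,.122,.10,36.3)"
```

```text
clock: 32.98
eef_pos: [0.4967, 0.1249, 0.1396]
tool_rot: [0.951, 0.309, -0.012, -0.008]
ft_force: [0.6, 0.9, -0.6]
grip_width: 0.0288
t 33.08 [495.4 126.6 139.5] pitch 0.0266 tilt [-0.0294  0.0085] v [ 0.02  0.04 -0.01]
t 33.17 [498.1 124.1 140.2] pitch 0.0237 tilt [-0.0262  0.0075] v [0.01 0.03 0.  ]
t 33.17 p [498.1 124.1 140.2] yaw 36.1 w 28.6 F [-0.8 -0.8 -0.3] tilt [-0.026  0.008] j1,j6 [0.24 2.75]
tool shift mm [ 8.3  9.  39.9] turn -0.2
```

```bash

python3 -m crank '[[[8,9,0,-0.2,200]]]'>/dev/null; sh c.sh; sh c.sh
python3 -m crank '[[[0,0,35,0,200]]]'>/dev/null; sh c.sh; sh c.sh; sh c.sh
python3 -m crank '[[[0,0,30,0,200]]]'>/dev/null; sh c.sh; sh c.sh; sh c.sh
python3 -c "
from h import *
go(.5090,.122,.0445,36.3)"
```

```text
t 33.40 [511.5 120.3 139.2] pitch 0.0236 tilt [-0.0259  0.0072] v [-0.01 -0.01  0.01]
t 33.50 [510.5 120.5 139.4] pitch 0.0245 tilt [-0.0268  0.0074] v [-0.01 -0.01  0.  ]
t 33.73 [506.9 119.4 101.2] pitch 0.0317 tilt [-0.0338  0.0058] v [-0.03  0.05  0.06]
t 33.83 [509.1 120.2 104.2] pitch 0.0265 tilt [-0.0287  0.007 ] v [-0.02  0.03 -0.  ]
t 33.92 [510.4 120.7 105.5] pitch 0.0228 tilt [-0.0252  0.0078] v [-0.01  0.01 -0.01]
t 34.15 [508.3 120.6  74.5] pitch 0.0259 tilt [-0.0282  0.0071] v [-0.02  0.03  0.05]
t 34.25 [509.8 121.   76.4] pitch 0.0226 tilt [-0.0249  0.0078] v [-0.01  0.02 -0.  ]
t 34.35 [510.7 121.2  77. ] pitch 0.0205 tilt [-0.0229  0.0083] v [-0.    0.   -0.01]
t 34.35 p [510.7 121.2  77. ] yaw 36.1 w 28.6 F [-0.1 -0.6 -0.5] tilt [-0.023  0.008] j1,j6 [0.23 2.74]
tool shift mm [-0.4 -1.  32.5] turn -0.2
```

```bash

python3 -m crank '[[[0,-1,20,-0.2,200]]]'>/dev/null; sh c.sh; sh c.sh
python3 -m crank '[[[0,0,8,0,200]]]'>/dev/null; sh c.sh; sh c.sh
python3 -m crank '[[[0,0,3,0,200]]]'>/dev/null; sh c.sh; sh c.sh
python3 -c "
from h import *
go(.5090,.122,.0445,36.3)"
```

```text
t 34.58 [509.  122.1  56.8] pitch 0.0218 tilt [-0.0242  0.008 ] v [-0.01  0.02  0.03]
t 34.67 [509.9 122.2  57.8] pitch 0.0199 tilt [-0.0224  0.0084] v [-0.01  0.01 -0.  ]
t 34.90 [509.5 122.3  49.6] pitch 0.0203 tilt [-0.0228  0.0083] v [-0.    0.    0.01]
t 35.00 [509.7 122.3  49.8] pitch 0.0201 tilt [-0.0225  0.0084] v [-0.  0.  0.]
t 35.23 [509.4 122.3  46.6] pitch 0.0205 tilt [-0.023   0.0083] v [-0.  0.  0.]
t 35.33 [509.5 122.3  46.8] pitch 0.0203 tilt [-0.0228  0.0083] v [-0.  0.  0.]
t 35.33 p [509.5 122.3  46.8] yaw 36.3 w 28.6 F [ 0.3 -0.5 -0.1] tilt [-0.023  0.008] j1,j6 [0.23 2.74]
tool shift mm [-0.6 -0.   2.3] turn 0.0
```

```bash
F='python3 -c "from h import *;go(.509,.122,.0445,36.3)"'
python3 -m crank '[[[0,0,1.5,0,200]]]'>/dev/null; sh c.sh; eval $F
python3 -m crank '[[[0,0,1.5,0,200]]]'>/dev/null; sh c.sh; eval $F
```

```text
t 35.55 [509.3 122.3  45.1] pitch 0.0207 tilt [-0.0231  0.0083] v [-0.  0.  0.]
t 35.55 p [509.3 122.3  45.1] yaw 36.3 w 28.4 F [-0.6  0.2  0.3] tilt [-0.023  0.008] j1,j6 [0.23 2.74]
tool shift mm [-0.4  0.   0.6] turn 0.0
t 35.77 [509.6 122.3  44.4] pitch 0.0197 tilt [-0.0222  0.0084] v [-0. -0. -0.]
t 35.77 p [509.6 122.3  44.4] yaw 36.3 w 28.7 F [-1.1 -0.3  4.3] tilt [-0.022  0.008] j1,j6 [0.23 2.74]
tool shift mm [-0.7 -0.1 -0.1] turn 0.0
```

Contact at the expected height, so I'll release, rise and go for pink.

```bash

python3 -m crank '[[[0,0,0,0,120],[0,0,0,0,100],[0,0,0,0,100]]]'>/dev/null; sh c.sh
python3 -m crank '[[[0,0,-30,0,100]]]'>/dev/null; sh c.sh; sh c.sh
python3 -m crank '[[[0,0,-60,0,100]]]'>/dev/null; sh c.sh
python3 -m crank '[[[0,0,-50,0,100]]]'>/dev/null; sh c.sh
python3 -c "
from h import *
go(.528,-.257,.18,36.)"
```

```text
t 36.25 [509.8 122.4  44.5] pitch 0.0192 tilt [-0.0217  0.0085] v [0. 0. 0.]
t 36.48 [512.8 122.7  77.1] pitch 0.0138 tilt [-0.0164  0.0098] v [ 0.02 -0.04 -0.05]
t 36.58 [511.  122.2  74.8] pitch 0.0178 tilt [-0.0203  0.0089] v [ 0.01 -0.02 -0.  ]
t 36.80 [515.7 122.5 139.5] pitch 0.0084 tilt [-0.0112  0.011 ] v [ 0.04 -0.08 -0.08]
t 37.02 [519.5 122.6 194.1] pitch -0.0013 tilt [-0.0016  0.0132] v [ 0.04 -0.08 -0.07]
t 37.02 p [519.5 122.6 194.1] yaw 36.3 w 51.9 F [ 0.3 -0.  -0.4] tilt [-0.002  0.013] j1,j6 [0.22 2.73]
tool shift mm [-218.   311.1    9.1] turn 0.3
```

```bash

python3 -m crank '[[[-32,45,0,0.3,100],[-32,45,0,0,100],[-32,45,0,0,100],[-32,45,0,0,100],[-32,45,0,0,100],[-30,44,0,0,100],[-20,30,0,0,100]]]'>/dev/null; sh c.sh; sh c.sh
python3 -c "
from h import *
go(.528,-.257,.11,36.);c,X,P=wrist('w6'); top(X,.528,-.257,.05)"
```

```text
t 38.00 [ 526.2 -250.6  179.5] pitch 0.0125 tilt [-0.0065  0.0154] v [-0.03 -0.03  0.02]
t 38.10 [ 526.4 -247.2  180.2] pitch 0.0134 tilt [-0.0066  0.0171] v [-0.02 -0.01  0.01]
t 38.10 p [ 526.4 -247.2  180.2] yaw 36.5 w 52.1 F [0.3 0.7 0.1] tilt [-0.007  0.017] j1,j6 [-0.45  2.06]
tool shift mm [-4.9 10.1 70. ] turn 0.5
top 1176 [ 526.  -256.6] [27.7 27.7] z 50.5
```

View pics/w6.png

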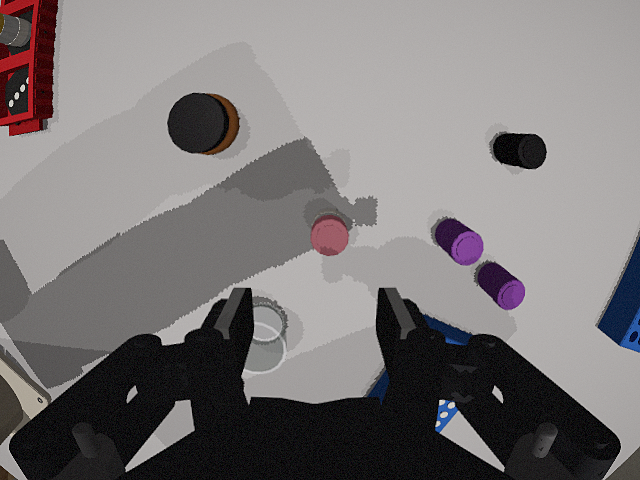

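The pink cap is at (330,237). The beaker (265,335) and the jar are clear of the jaws. Descending.

```bash

python3 -m crank '[[[-4,9,50,0.5,100]]]'>/dev/null; sh c.sh; sh c.sh
python3 -m crank '[[[0,0,40,0,100]]]'>/dev/null; sh c.sh; sh c.sh; sh c.sh
python3 -c "
from h import *
go(.527,-.257,.017,36.)"
```

```text
t 38.38 [ 525.  -252.2  125.2] pitch 0.0239 tilt [-0.016   0.0217] v [-0.04  0.07  0.09]
t 38.48 [ 527.7 -253.3  130. ] pitch 0.0163 tilt [-0.009   0.0186] v [-0.03  0.05  0.  ]
t 38.70 [ 525.8 -250.6   88.4] pitch 0.0213 tilt [-0.0135  0.021 ] v [-0.03  0.06  0.06]
t 38.80 [ 527.9 -252.1   91.5] pitch 0.0156 tilt [-0.0084  0.0184] v [-0.02  0.03 -0.01]
t 38.90 [ 528.9 -253.    92.5] pitch 0.0124 tilt [-0.0056  0.0169] v [-0.    0.   -0.01]
t 38.90 p [ 528.9 -253.    92.5] yaw 36.2 w 51.4 F [-0.   0.   1.2] tilt [-0.006  0.017] j1,j6 [-0.45  2.06]
tool shift mm [-4.3  3.4 75.4] turn 0.2
```

```bash

python3 -m crank '[[[-3,3,30,0.2,100]]]'>/dev/null; sh c.sh; sh c.sh;sh c.sh
python3 -m crank '[[[0,0,25,0,100]]]'>/dev/null; sh c.sh; sh c.sh; sh c.sh
python3 -c "
from h import *
go(.527,-.257,.017,36.)"
```

```text
t 39.12 [ 527.3 -256.4   61.9] pitch 0.0144 tilt [-0.0073  0.0177] v [-0.02  0.03  0.05]
t 39.23 [ 528.4 -256.8   63.6] pitch 0.0118 tilt [-0.0049  0.0167] v [-0.01  0.01 -0.  ]
t 39.33 [ 529.1 -257.    64.1] pitch 0.0100 tilt [-0.0033  0.0159] v [-0.   -0.   -0.01]
t 39.55 [ 528.  -256.    38.3] pitch 0.0126 tilt [-0.0057  0.0171] v [-0.01  0.02  0.04]
t 39.65 [ 529.1 -256.6   39.8] pitch 0.0100 tilt [-0.0033  0.0159] v [-0.01  0.02 -0.  ]
t 39.75 [ 529.7 -257.    40.3] pitch 0.0083 tilt [-0.0018  0.0151] v [-0.   -0.   -0.01]
t 39.75 p [ 529.7 -257.    40.3] yaw 36.0 w 52.0 F [-0.2  0.5  0.4] tilt [-0.002  0.015] j1,j6 [-0.46  2.05]
tool shift mm [-2.4 -1.3 23.3] turn 0.0
```

```bash

python3 -m crank '[[[-2,-1,22,0,100]]]'>/dev/null; sh c.sh; sh c.sh;sh c.sh
python3 -c "
from h import *
go(.527,-.257,.017,36.)"
```

```text
t 39.98 [ 526.3 -256.5   17.5] pitch 0.0109 tilt [-0.0041  0.0163] v [-0.01  0.02  0.03]
t 40.08 [ 527.6 -257.1   18.9] pitch 0.0083 tilt [-0.0017  0.0152] v [-0.01  0.02 -0.  ]
t 40.17 [ 528.2 -257.4   19.5] pitch 0.0066 tilt [-0.0003  0.0144] v [-0. -0. -0.]
t 40.17 p [ 528.2 -257.4   19.5] yaw 36.0 w 52.3 F [1.  0.  0.6] tilt [-0.     0.014] j1,j6 [-0.46  2.05]
tool shift mm [-0.8 -1.   2.5] turn 0.0
```

```bash

python3 -m crank '[[[-1,-1,3,0,100]]]'>/dev/null; sh c.sh; sh c.sh
python3 -m crank '[[[0,0,0,0,200],[0,0,0,0,200],[0,0,0,0,200]]]'; sh c.sh
python3 -m crank '[[[0,0,-40,0,200]]]'>/dev/null; sh c.sh; sh c.sh
python3 -m crank '[[[0,0,-60,0,200]]]'; sh c.sh; sh c.sh
python3 -c "
from h import *
go(.4575,.0842,.13,36.3)"
```

```text
t 40.40 [ 526.9 -257.1   16.8] pitch 0.0062 tilt [0.0001 0.0142] v [ 0.   -0.    0.01]
t 40.50 [ 526.8 -257.1   16.6] pitch 0.0065 tilt [-0.0001  0.0144] v [ 0.  0. -0.]
clock: 40.88
eef_pos: [0.5271, -0.2572, 0.0169]
tool_rot: [0.951, 0.309, 0.002, -0.007]
ft_force: [0.2, -0.5, 0.5]
grip_width: 0.0284
t 40.98 [ 527.1 -257.3   16.9] pitch 0.0059 tilt [0.0004 0.014 ] v [-0. -0. -0.]
t 41.20 [ 529.9 -259.2   60.8] pitch -0.0015 tilt [0.007  0.0108] v [ 0.03 -0.04 -0.06]
t 41.30 [ 527.8 -258.1   57.6] pitch 0.0038 tilt [0.0023 0.0132] v [ 0.02 -0.03 -0.  ]
clock: 41.42
eef_pos: [0.5228, -0.2565, 0.1116]
tool_rot: [0.951, 0.309, -0.002, -0.011]
ft_force: [0.3, 0.2, -0.0]
grip_width: 0.0282
t 41.52 [ 530.8 -260.5  122.7] pitch -0.0055 tilt [0.0107 0.009 ] v [ 0.04 -0.07 -0.08]
t 41.62 [ 528.  -259.1  118.1] pitch 0.0022 tilt [0.0037 0.0125] v [ 0.03 -0.05 -0.  ]
t 41.62 p [ 528.  -259.1  118.1] yaw 36.0 w 28.6 F [-0.7 -0.   0.1] tilt [0.004 0.012] j1,j6 [-0.46  2.05]
tool shift mm [ 145.1 -319.2   -7.9] turn -0.3
```

```bash

python3 -m crank '[[[21,-46,-8,-0.3,200],[21,-46,-5,0,200],[21,-46,0,0,200],[21,-46,0,0,200],[21,-46,0,0,200],[20,-44,0,0,200],[14,-30,0,0,200]]]'; sh c.sh; sh c.sh
python3 -c "
from h import *
go(.4575,.0842,.10,36.3)"
```

```text
clock: 42.5
eef_pos: [0.4483, 0.0761, 0.1209]
tool_rot: [0.951, 0.309, -0.008, -0.011]
ft_force: [0.2, -0.3, -0.7]
grip_width: 0.0284
t 42.60 [448.1  77.  120.9] pitch 0.0208 tilt [-0.0236  0.0166] v [0.   0.02 0.  ]
t 42.70 [449.4  74.6 121.4] pitch 0.0192 tilt [-0.0218  0.0154] v [-0.    0.02  0.  ]
t 42.70 p [449.4  74.6 121.4] yaw 36.0 w 28.3 F [ 0.3 -0.6  0.5] tilt [-0.022  0.015] j1,j6 [0.15 2.67]
tool shift mm [12.3 -2.4 21.4] turn -0.3
```

```bash

python3 -m crank '[[[11,-3,0,-0.3,200]]]'>/dev/null; sh c.sh; sh c.sh
python3 -m crank '[[[0,0,35,0,200]]]'>/dev/null; sh c.sh; sh c.sh; sh c.sh
python3 -c "
from h import *
go(.4575,.0842,.0365,36.3)"
```

```text
t 42.92 [457.5  83.4 121. ] pitch 0.0188 tilt [-0.0217  0.0157] v [-0.01 -0.01  0.01]
t 43.02 [456.9  83.  121.1] pitch 0.0193 tilt [-0.0222  0.0153] v [-0.01 -0.01  0.  ]
t 43.25 [453.3  82.5  83.5] pitch 0.0260 tilt [-0.0288  0.0141] v [-0.03  0.05  0.07]
t 43.35 [455.6  83.1  86. ] pitch 0.0212 tilt [-0.024  0.015] v [-0.02  0.03 -0.  ]
t 43.45 [456.9  83.5  87.2] pitch 0.0178 tilt [-0.0207  0.0156] v [-0.01  0.01 -0.  ]
t 43.45 p [456.9  83.5  87.2] yaw 36.2 w 28.2 F [-0.2  0.6  0.3] tilt [-0.021  0.016] j1,j6 [0.17 2.68]
tool shift mm [ 1.3  1.  50.7] turn -0.1
```

```bash

python3 -m crank '[[[1,0,25,0,200]]]'>/dev/null; sh c.sh; sh c.sh; sh c.sh
python3 -m crank '[[[0,0,18,0,200]]]'>/dev/null; sh c.sh; sh c.sh; sh c.sh
python3 -m crank '[[[0,0,6,0,200]]]'>/dev/null; sh c.sh; sh c.sh; 
python3 -c "
from h import *
go(.4575,.0842,.0365,36.3)"
```

```text
t 43.67 [456.5  84.3  61.7] pitch 0.0195 tilt [-0.0224  0.0153] v [-0.02  0.02  0.04]
t 43.77 [457.5  84.4  62.9] pitch 0.0174 tilt [-0.0203  0.0156] v [-0.01  0.01 -0.  ]
t 43.88 [458.1  84.6  63.3] pitch 0.0159 tilt [-0.0189  0.0159] v [-0. -0. -0.]
t 44.10 [457.2  84.7  45.1] pitch 0.0171 tilt [-0.02    0.0156] v [-0.01  0.02  0.03]
t 44.20 [457.9  84.9  46. ] pitch 0.0156 tilt [-0.0185  0.0159] v [-0.01  0.01 -0.  ]
t 44.30 [458.3  84.9  46.2] pitch 0.0146 tilt [-0.0176  0.0161] v [-0. -0. -0.]
t 44.52 [458.1  85.   39.9] pitch 0.0149 tilt [-0.0179  0.016 ] v [-0.    0.    0.01]
t 44.62 [458.1  85.   40.1] pitch 0.0149 tilt [-0.0179  0.016 ] v [-0.  0.  0.]
t 44.62 p [458.1  85.   40.1] yaw 36.2 w 28.4 F [-0.2  0.4 -0.4] tilt [-0.018  0.016] j1,j6 [0.17 2.68]
tool shift mm [-1.   0.4  3.6] turn -0.1
```

```bash
F='python3 -c "from h import *;go(.4575,.0842,.0365,36.3)"'
python3 -m crank '[[[0,0,2,0,200]]]'>/dev/null; sh c.sh; eval $F
python3 -m crank '[[[0,0,1.5,0,200]]]'>/dev/null; sh c.sh; eval $F
```

```text
t 44.85 [457.9  85.   37.9] pitch 0.0153 tilt [-0.0183  0.0159] v [-0.  0.  0.]
t 44.85 p [457.9  85.   37.9] yaw 36.2 w 28.4 F [-0.4  0.7 -1. ] tilt [-0.018  0.016] j1,j6 [0.17 2.68]
tool shift mm [-0.8  0.5  1.4] turn -0.1
t 45.08 [458.   85.1  37. ] pitch 0.0148 tilt [-0.0178  0.0161] v [-0. -0. -0.]
t 45.08 p [458.   85.1  37. ] yaw 36.2 w 28.8 F [-1.9 -0.3  4. ] tilt [-0.018  0.016] j1,j6 [0.17 2.68]
tool shift mm [-0.9  0.4  0.5] turn -0.1
```

```bash

python3 -m crank '[[[0,0,0,0,120],[0,0,0,0,100],[0,0,0,0,100]]]'>/dev/null; sh c.sh
python3 -m crank '[[[0,0,-30,0,100]]]'>/dev/null; sh c.sh; sh c.sh
python3 -m crank '[[[0,0,-60,0,100]]]'>/dev/null; sh c.sh
python3 -m crank '[[[0,0,-60,0,100]]]'>/dev/null; sh c.sh
python3 -m crank '[[[-30,40,0,0,100],[-30,40,0,0,100],[-30,40,0,0,100]]]'>/dev/null; sh c.sh
python3 - <<'E'
from h import *
c=bot.camera('side');cv2.imwrite('pics/s5.png',cv2.resize(c['img'][150:330,130:430],None,fx=2.6,fy=2.6))
s=bot.camera('scene');cv2.imwrite('pics/c5.png',s['img'])
X=cloud(s)
for p,h in zip([(.6121,.1982),(.5606,.1603),(.5089,.1225),(.4575,.0844)],(.106,.094,.082,.070)): top(X,*p,h)
top(X,.4095,-.267,.05,.045); top(X,.539,-.1223,.045,.04)
E
```

```text
t 45.55 [458.2  85.1  37. ] pitch 0.0144 tilt [-0.0174  0.0161] v [0. 0. 0.]
t 45.77 [460.9  85.   69.3] pitch 0.0094 tilt [-0.0125  0.017 ] v [ 0.02 -0.04 -0.05]
t 45.88 [459.2  84.7  67.2] pitch 0.0130 tilt [-0.016   0.0163] v [ 0.02 -0.02 -0.  ]
t 46.10 [463.7  84.3 131.5] pitch 0.0043 tilt [-0.0074  0.0178] v [ 0.04 -0.08 -0.09]
t 46.33 [467.6  83.8 194.5] pitch -0.0062 tilt [0.003  0.0196] v [ 0.04 -0.09 -0.09]
t 46.80 [467.1 -69.  189.6] pitch -0.0014 tilt [0.0045 0.0189] v [-0.01 -0.01  0.01]
top 282 [615.5 196. ] [27.7 28. ] z 106.0
top 250 [562.1 157.8] [28.7 28.3] z 93.9
top 222 [510.9 120.2] [29.1 27.9] z 81.8
top 196 [458.9  83. ] [28.7 27.8] z 70.3
top 255 [ 409.5 -267. ] [54.2 52.7] z 48.2
top 530 [ 538.7 -121.6] [46.2 44.2] z 45.1
```

View pics/s5.png

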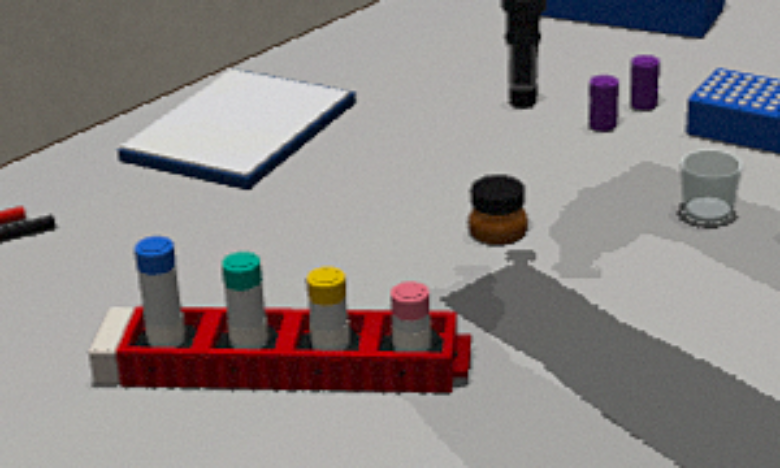

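View pics/c5.png

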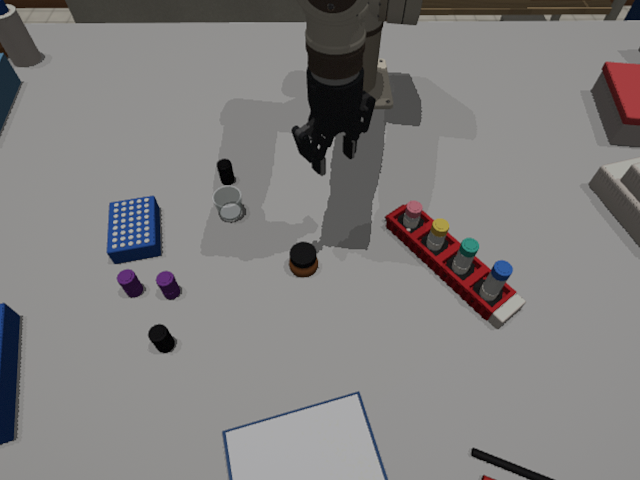

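All four vials stand upright in order: side crop blue (155,290), teal (243,300), yellow (327,310), pink (410,315). Their tops measure 106, 94, 82 and 70 mm, which fits each vial resting on its pad. The gripper is clear and the beaker and jar haven't moved. Handing in.

```bash
python3 -c "
from h import *
print(bot.job_done())"
```

```text
the job is handed in; nothing more can be done
None
```

All four vials are standing in the red rack in height order. Blue is in pocket 1 at the white end, then teal, yellow and pink. I handed the job in at about 47 s, well inside the 115 s limit.

- **Vials:** In the last pictures all four stand upright. Their tops measured 106.0, 93.9, 81.8 and 70.3 mm, each within 0.3 mm of its own height plus the 20 mm pad. Their centres are within about 4 mm of the pocket centres, and the pockets have 10 mm to spare.
- **Clearance:** The gripper is open and lifted about 15 cm away from the rack.
- **Beaker and jar:** The beaker measured the same position as at the start, and the jar within 1 mm, which is within the camera's accuracy.
- **What went wrong on the way:** Running moves back to back left the tool tilting, up to about 6° while the gripper was empty. I fixed this by letting the arm settle between moves, and every vial was carried and placed within about 2° of vertical.
- **Less certain:** Teal, yellow and pink were released after I felt them touch the pad. I felt no contact for blue, so it was let go at the calculated height; the later pictures and its measured top show it seated.
- **Disagreement:** The scene and side cameras differed by 2–4 mm. I used mostly the scene and wrist cameras.

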